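# Check the pies and turn them out of their tins

### The arm

A 6-joint arm with a two-finger parallel gripper is mounted at the origin on the work surface; the furniture and walls round the work are solid. World frame = base frame: x ahead of the robot, y to its left, z up, the work surface at z = 0. Lengths are in m, angles in rad, forces in N, time in s.
With the tool pointing down it reaches from about 0.275 to 0.825 m from the base axis. Payload 4.9 kg.
Tool frame: the origin (TCP) lies at the very end of the fingers, on their centre line; the grasp point (between the pads) lies 19 mm behind it (hold_point_z is the distance from the TCP to the grasp point, in m); z points along the fingers, y is the line along which they close (so a half turn about z gives the same grasp; the last joint's range is limited). The gripper opens to 85 mm and grips with 20 to 120 N. Pads are 22 mm wide; open, the fingers measure 114 mm over their backs; the gripper's body (76 mm by 85 mm) begins 54 mm behind the grasp point. The pads swing forward as they close: fully open they stand 13 mm farther back than shut.
Start: joints at [1.033, 0.326, -0.193, 1.052, 0, 1.437], TCP at [0.216, 0.506, 0.231] pointing down, gripper open.
Joint ranges: [-2.65, 2.65], [-0.97, 1.79], [-1.3, 1.35], [-1.93, 2.1], [-1.47, 1.37], [-3.14, 3.14]. Speed limits (rad/s): [2.57, 2.57, 3.14, 3.14, 3.14, 3.14].

### API

Orientations are given as a rotation vector (axis times angle).
In Python, from workcell import get_obs, camera, job_done, look_for, hold_point_z gives the robot as it stands.
- The arm moves only by the shell command python3 -m handwheel 'ROWS' [OPENING] [FORCE]. ROWS is JSON, a list of rows, each an object with "travel": the shift along the tool's x, y, z in cm, a list of three; "angular": the turn, a rotation vector about the tool's x, y, z in rad, a list of three. In form: [{"travel": [tx, ty, tz], "angular": [ax, ay, az]}, ...]. A call has 1 to 20 rows; each row is the pose to reach, as a shift and turn from the pose commanded when the call began, along the tool's axes at that moment; what a row does not reach only later rows make up. A row lasts 1/10 s, in which the tool goes at most 50 mm and 8.59 degrees, less where a joint would pass 70% of its speed; a pose out of reach is approached as far as the arm can. A call with a gripper value outside its range is refused whole. OPENING is the gripper's target within -1 to 1 (fully open at 1, half-way at 0, shut at -1), set as the call begins (- or left out, the last holds). The fingers move at their own pace and stop on an object; FORCE is the grip in N (left out, the last holds). Time passes only in rows, so rows that repeat a pose let the fingers close. It gives the time, the measured TCP pose, the force, the opening and the grip force at its end, in the units of the state.
- get_obs(): the state, without advancing time (a new reading comes with each control period).
- camera(name): name is "scene" or "top" or "wrist"; returns a dict with "image" (420x560x3 uint8, red, green, blue), "intrinsics" (3x3 intrinsics, pixels), "k1" (the pictures are not rectified: a ray, as slopes to the right and down, at radius r is drawn at 1 + k1 r^2 times it, then the intrinsics apply), "view" (4x4, takes a point from world to camera coordinates). Camera axes: x right, y up, looking along -z (the intrinsics and any distortion apply to the point x, -y, -z); pixel columns grow to the right and rows downward; lengths in m; the calibration is good to about 2 mm. A picture is of the moment at which its call begins. There is no depth.
- job_done(): hands the job in; it is judged then, once.
Trained networks look in a picture, given as the dict that the camera call returned (one of the last four; its "shot" number tells which), for a name from the list of things; names that differ only in an ending like _2 or _b are one class to them, and where a whole thing is asked for, a point or a joint stands for the part that bears it (a point fixed in the world has none). Each returns a list of dicts, best first, with "score" (0 to 1); they miss things now and then, are a little off and sometimes report something else, mostly with a low value. They report only what shows in the picture. A call takes as long as a camera call. They do not tell look-alikes from the thing itself.
- look_for(picture, label): "bbox" ([left, top, right, bottom] in pixels, round what is visible of it).
The state is a dict: "t": time; "joints": joint angles; "qvel": joint speeds; "effort": joint torques, N m; "position": TCP position; "orientation": TCP orientation; "contact_force": force on the tool from outside, world axes, zero at the start; "ft_torque": the same for the moment, N m; "finger_gap": opening from 0.0 (shut) to 1.0 (fully open); "grasp_force": force on a finger pad.
Only numpy, scipy, OpenCV 4.12 (cv2) and the standard library are available. Lean on these libraries where they do the work, as an engineer would, in place of code of your own. Each camera call takes 0.05 s, during which the arm holds its last target. There are 200 camera calls.

### The job

Take the infrared thermometer from its stand and take a reading of each pie while it is still in its tin on the rack, in turn from left to right: look down at the middle of the crust from about 10 cm and hold still on it for a good second, without touching the pie; then put the thermometer back in its stand. After that turn each pie out by setting its tin down over the small can, so that the loose base comes up through the ring, and stand the pie, upright on its base, well on the chopping board; put all the empty rings, with any tin that was empty from the start, in the green bowl for washing. Never let a pie tip over, and leave the garlic, the sponge and the mug where they are.

Things in the scene. Friction and masses are not known exactly. Their poses are not given: they have to be found in the camera images.
- thermometer: pistol-shaped infrared thermometer, always measuring. Origin: centre of its barrel, a box 36 wide (y), 38 deep, 103 mm long. Frame level as it sits in its stand; the barrel then points 40 deg below +x. Grip the flat sides (y = +-18 mm) from above at the origin. Barrel rear: 28 mm behind (-x), 39 mm above; handle end, the lowest point: 84 mm behind, 71 mm below the origin. 160 g
- nose (a point): centre of the thermometer's front lens; its z axis is the line of sight, pointing out of the lens. In the thermometer's frame it lies at (0.0506, 0, -0.0424) m, line of sight (0.766, 0, -0.643)
- stand: fixed white stand of the thermometer, foot 150 x 62 mm, a roof-shaped saddle, ridge along y 75 mm high; slopes of 40 deg to +x (under the barrel) and -x (under the handle), with low cheeks either side at their lower ends. Origin on the worktop under the ridge. The thermometer lifts straight off; put back straight down with the same heading, it settles by itself
- stand_seat (a point): where the thermometer's origin lies when it sits in the stand: 16.0 mm toward the stand's +x from its origin and 86.3 mm above the worktop
- rack: fixed wire cooling rack, 130 x 360 mm (x, y), its top 20 mm above the worktop; origin under its centre on the worktop, +y towards the left tin
- can: small loose food can, 44 mm across, 48 mm tall, 200 g, standing on the worktop; origin at the centre of its underside. It is narrow enough to pass up through a tin's bottom opening and so push the loose base up
- board: loose wooden chopping board, 190 x 290 x 21 mm (its own x, y, z), origin at the centre of its underside
- bowl: loose green washing-up bowl, about 244 mm across the rim, with two lugs along its y (288 mm over them), 122 mm high, inner floor 15 mm up and about 110 mm across, walls flaring out; origin at the centre of its underside
- garlic: bulb of garlic, 60 mm, a bystander
- sponge: white sponge block, 62 x 118 x 28 mm, a bystander
- mug: stoneware mug, 83 mm across, 94 mm high, a bystander
- tin_1: the left pie tin: a plain aluminium ring 68 mm across outside, 62 mm inside, 34 mm high, 80 g, with an inward lip 2 mm thick round its bottom that leaves an opening of 53 mm. Origin on its axis at its underside. It stands on the rack in a row along the rack's y, about 12 cm apart, with its pie inside, or empty (no pie, no base)
- pie_1: the firm raised pie in the left tin, one piece with the loose round base under it: base 59 mm across, 3 mm thick; pie 56 mm across, 28 mm high in all, 110 g; may be gripped at its sides. Origin: centre of the base's underside, z up. In the tin the base lies on the lip, 2 mm above the tin's underside, crust 4 mm below the rim; it slides up freely. May be absent: the tin is then empty
- pie_1_top (a point): middle of the crust of the left pie, 28 mm above its base's underside
- tin_2: the middle pie tin: a plain aluminium ring 68 mm across outside, 62 mm inside, 34 mm high, 80 g, with an inward lip 2 mm thick round its bottom that leaves an opening of 53 mm. Origin on its axis at its underside. It stands on the rack in a row along the rack's y, about 12 cm apart, with its pie inside, or empty (no pie, no base)
- pie_2: the firm raised pie in the middle tin, one piece with the loose round base under it: base 59 mm across, 3 mm thick; pie 56 mm across, 28 mm high in all, 110 g; may be gripped at its sides. Origin: centre of the base's underside, z up. In the tin the base lies on the lip, 2 mm above the tin's underside, crust 4 mm below the rim; it slides up freely. May be absent: the tin is then empty
- pie_2_top (a point): middle of the crust of the middle pie, 28 mm above its base's underside
- tin_3: the right pie tin: a plain aluminium ring 68 mm across outside, 62 mm inside, 34 mm high, 80 g, with an inward lip 2 mm thick round its bottom that leaves an opening of 53 mm. Origin on its axis at its underside. It stands on the rack in a row along the rack's y, about 12 cm apart, with its pie inside, or empty (no pie, no base)
- pie_3: the firm raised pie in the right tin, one piece with the loose round base under it: base 59 mm across, 3 mm thick; pie 56 mm across, 28 mm high in all, 110 g; may be gripped at its sides. Origin: centre of the base's underside, z up. In the tin the base lies on the lip, 2 mm above the tin's underside, crust 4 mm below the rim; it slides up freely. May be absent: the tin is then empty
- pie_3_top (a point): middle of the crust of the right pie, 28 mm above its base's underside
There are look-alikes about, which are no part of the job. What is shaped like the can but turquoise is not meant.

How it is judged:
By the outcome, as a careful person would: the job done as asked, in the order asked, and still so for the second after the job is handed in, with the robot touching nothing.
Of pie_1, pie_2, pie_3 only 2 to 3 are there at a start; the rules pass over those that are not, and their reading is None.
At some moment in a run one of can, tin_1, tin_2, tin_3 may be knocked a few centimetres aside while the robot is not near it.
It also fails if it takes over 210 s, if anything falls off the work surface, if the arm or the gripper's body presses on something with over 40 N, if the wrist force passes 120 N, or if a joint passes its speed limit or range.

## Working session

There is one attempt and no reset: what is moved stays moved. The work goes in short steps, Python scripts to look and compute and a shell command to move; the robot and the scene stay as the last step left them, time stands still between calls to the robot, and variables do not carry over. Pictures are saved under pics/ and viewed, at most 14 in all, crops included, and the job is handed in when it is done.

```bash
ls; mkdir -p pics; cat > h.py <<'E'
import numpy as np, cv2, json
from workcell import *
from scipy.spatial.transform import Rotation as R
def save(c,fn): cv2.imwrite('pics/'+fn,c['image'][:,:,::-1])
def ray(c,u,v):
    K=np.array(c['intrinsics']);V=np.array(c['view'])
    d=np.array([(u-K[0,2])/K[0,0],(v-K[1,2])/K[1,1]])
    s=d.copy()
    for _ in range(30): s=d/(1+c['k1']*(s@s))
    dc=np.array([s[0],-s[1],-1.]); Rt=V[:3,:3]
    dw=Rt.T@dc; return -Rt.T@V[:3,3], dw/np.linalg.norm(dw)
def atz(c,u,v,z):
    o,d=ray(c,u,v); return o+d*(z-o[2])/d[2]
def proj(c,p):
    K=np.array(c['intrinsics']);V=np.array(c['view'])
    q=V[:3,:3]@np.array(p)+V[:3,3]; s=np.array([q[0],-q[1]])/-q[2]; s=s*(1+c['k1']*(s@s))
    return np.array([K[0,0]*s[0]+K[0,2],K[1,1]*s[1]+K[1,2]])
def tri(rs):
    A=0;b=0
    for o,d in rs:
        P=np.eye(3)-np.outer(d,d);A=A+P;b=b+P@o
    x=np.linalg.solve(A,b); return x,[np.linalg.norm((np.eye(3)-np.outer(d,d))@(x-o)) for o,d in rs]
def cen(b): return (b[0]+b[2])/2,(b[1]+b[3])/2
def delta(target,Rt=None):
    o=get_obs(); R0=R.from_rotvec(o['orientation'])
    t=R0.inv().apply(np.array(target)-o['position'])*100
    w=(R0.inv()*Rt).as_rotvec() if Rt is not None else np.zeros(3)
    print('travel cm',t.round(2),'ang',w.round(4),'t',o['t'])
E
cat > a.py <<'E'
from h import *
o=get_obs();print({k:np.round(v,3) for k,v in o.items()},hold_point_z)
print(R.from_rotvec(o['orientation']).as_matrix().round(3))
for n in ['scene','top','wrist']:
    c=camera(n);save(c,n+'0.png');print(n,np.round(c['view'],3).tolist(),c['k1'],np.round(c['intrinsics'],1).tolist())
    for l in ['thermometer','stand','rack','can','board','bowl','tin_1','pie_1','garlic','sponge','mug']:
        print(l,[(np.round(d['bbox']).astype(int).tolist(),round(d['score'],2)) for d in look_for(c,l)][:6])
E
python3 a.py
```

```text
pics
{'t': np.float64(0.0), 'joints': array([ 1.033,  0.327, -0.194,  1.052,  0.   ,  1.437]), 'qvel': array([-0.001, -0.002,  0.   ,  0.   , -0.002, -0.   ]), 'effort': array([-1.0000e-03, -4.4340e+01,  2.6244e+01,  1.5000e-02, -0.0000e+00,
        0.0000e+00]), 'position': array([0.216, 0.505, 0.23 ]), 'orientation': array([-6.300e-01, -3.077e+00,  3.000e-03]), 'contact_force': array([-0.343, -0.135,  0.621]), 'ft_torque': array([-0.023,  0.035, -0.018]), 'grasp_force': np.float64(0.0), 'finger_gap': np.float64(1.0)} 0.0187
[[-0.92   0.393 -0.001]
 [ 0.393  0.92  -0.001]
 [ 0.    -0.002 -1.   ]]
scene [[-0.749, -0.662, -0.018, 0.375], [0.27, -0.33, 0.904, -0.21], [-0.605, 0.673, 0.426, -1.214], [0.0, 0.0, 0.0, 1.0]] -0.0003655579795664863 [[490.2, 0.0, 278.0], [0.0, 490.2, 210.6], [0.0, 0.0, 1.0]]
thermometer [([263, 209, 296, 253], 0.75)]
stand [([259, 230, 297, 264], 0.88)]
rack [([214, 209, 294, 247], 0.6), ([260, 193, 280, 207], 0.42)]
can [([338, 219, 358, 237], 0.73), ([297, 211, 310, 235], 0.69), ([320, 230, 335, 248], 0.51)]
board [([151, 241, 277, 314], 0.67), ([212, 205, 
[... 863 characters left out ...]
rd [([115, 204, 224, 276], 0.56)]
bowl [([327, 190, 432, 280], 0.84)]
tin_1 [([258, 172, 277, 196], 0.71), ([300, 169, 323, 196], 0.65), ([218, 173, 242, 203], 0.54)]
pie_1 [([258, 173, 279, 190], 0.67), ([302, 167, 323, 190], 0.67)]
garlic [([346, 157, 368, 179], 0.82)]
sponge [([160, 144, 203, 180], 0.97)]
mug [([374, 150, 414, 184], 0.86)]
wrist [[0.395, 0.919, 0.0, -0.552], [-0.877, 0.377, -0.297, 0.037], [-0.273, 0.117, 0.955, -0.38], [0.0, 0.0, 0.0, 1.0]] -0.08537480551962807 [[358.5, 0.0, 278.0], [0.0, 358.5, 210.7], [0.0, 0.0, 1.0]]
thermometer []
stand [([66, 410, 81, 420], 0.65)]
rack []
can []
board [([89, 323, 309, 420], 0.87)]
bowl []
tin_1 []
pie_1 []
garlic []
sponge []
mug []
```

```bash
python3 - <<'E'
import cv2
t=cv2.imread('pics/top0.png')[130:330,100:440]
cv2.imwrite('pics/top0z.png',cv2.resize(t,None,fx=2.35,fy=2.35,interpolation=cv2.INTER_CUBIC))
s=cv2.imread('pics/scene0.png')[140:320,140:400]
cv2.imwrite('pics/scene0z.png',cv2.resize(s,None,fx=3,fy=3,interpolation=cv2.INTER_CUBIC))
E
```

```text
(no output)
```

View pics/top0z.png

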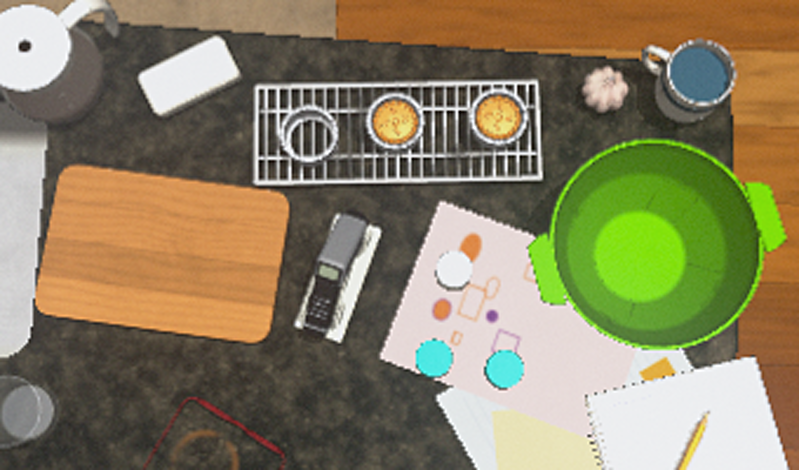

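View pics/scene0z.png

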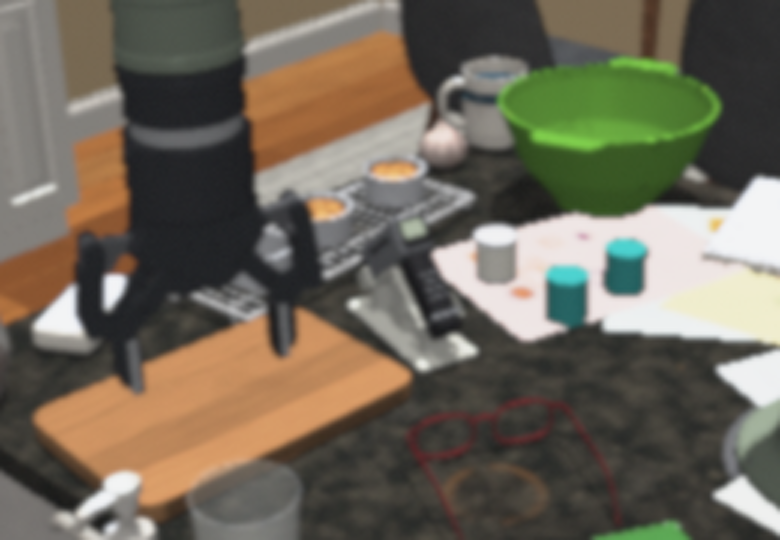

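```bash
cat > b.py <<'E'
from h import *
c=camera('top')
for n,b,z in [('can top',(283,237,301,256),.024),('tin1',(218,173,242,203),.037),('tin2',(258,172,277,196),.037),('tin3',(300,169,323,196),.037),('bowl',(327,190,432,280),.09),('board',(115,204,224,276),.02),('turq1',(277,278,293,293),.024),('turq2',(306,276,327,298),.024),('mug',(374,150,414,184),.05),('garlic',(346,157,368,179),.03),('sponge',(160,144,203,180),.014)]:
    print(n,atz(c,*cen(b),z).round(3))
f=lambda x,y:(x/2.35+100,y/2.35+130)
for n,p,z in [('therm bottom end',(318,325),.02),('therm top end',(350,225),.1),('stand corner',(297,335),0),('st2',(340,342),0),('st3',(380,230),0),('board c',(63,165),.021),('bc2',(288,195),.021),('bc3',(268,342),.021),('bc4',(36,312),.021),('bowlbottom',(640,257),.015),('lug1',(548,272),.115),('lug2',(768,215),.115),('r1',(255,85),.02),('r2',(540,80),.02),('r3',(543,180),.02),('r4',(253,185),.02),('tin1top',(308,134),.054),('tin2top',(397,122),.054),('tin3top',(498,117),.054),('cantop',(453,269),.048)]:
    print(n,atz(c,*f(*p),z).round(3))
# wrist cam in tool frame
w=camera('wrist');o=get_obs();V=np.array(w['view']);T=np.eye(4);T[:3,:3]=R.from_rotvec(o['orientation']).as_matrix();T[:3,3]=o['position']
X=np.linalg.inv(T)@np.linalg.inv(V);print(X.round(3))
E
python3 b.py
```

```text
can top [ 0.44  -0.066  0.024]
tin1 [0.606 0.117 0.037]
tin2 [0.62  0.008 0.037]
tin3 [ 0.627 -0.12   0.037]
bowl [ 0.467 -0.303  0.09 ]
board [0.453 0.287 0.02 ]
turq1 [ 0.329 -0.047  0.024]
turq2 [ 0.326 -0.136  0.024]
mug [ 0.673 -0.358  0.05 ]
garlic [ 0.675 -0.254  0.03 ]
sponge [0.689 0.266 0.014]
therm bottom end [0.375 0.095 0.02 ]
therm top end [0.485 0.054 0.1  ]
stand corner [0.364 0.122 0.   ]
st2 [0.356 0.069 0.   ]
st3 [0.497 0.023 0.   ]
board c [0.568 0.418 0.021]
bc2 [0.535 0.137 0.021]
bc3 [0.354 0.155 0.021]
bc4 [0.386 0.436 0.021]
bowlbottom [ 0.466 -0.298  0.015]
lug1 [ 0.432 -0.174  0.115]
lug2 [ 0.502 -0.426  0.115]
r1 [0.676 0.185 0.02 ]
r2 [ 0.689 -0.175  0.02 ]
r3 [ 0.56  -0.179  0.02 ]
r4 [0.547 0.181 0.02 ]
tin1top [0.605 0.112 0.054]
tin2top [0.622 0.004 0.054]
tin3top [ 0.63  -0.12   0.054]
cantop [ 0.442 -0.067  0.048]
[[-0.002  0.955  0.297  0.076]
 [ 1.     0.002  0.     0.001]
 [-0.     0.297 -0.955 -0.142]
 [ 0.     0.     0.     1.   ]]
```

```bash
T='{"travel":[-34.7,-29.3,-7],"angular":[0,0,-0.4]}'; echo; python3 -m handwheel '[{"travel":[-8,-7,-2],"angular":[0,0,-0.1]},{"travel":[-34.7,-29.3,-7],"angular":[0,0,-0.4]},{"travel":[-34.7,-29.3,-7],"angular":[0,0,-0.4]},{"travel":[-34.7,-29.3,-7],"angular":[0,0,-0.4]},{"travel":[-34.7,-29.3,-7],"angular":[0,0,-0.4]},{"travel":[-34.7,-29.3,-7],"angular":[0,0,-0.4]},{"travel":[-34.7,-29.3,-7],"angular":[0,0,-0.4]},{"travel":[-34.7,-29.3,-7],"angular":[0,0,-0.4]},{"travel":[-34.7,-29.3,-7],"angular":[0,0,-0.4]},{"travel":[-34.7,-29.3,-7],"angular":[0,0,-0.4]},{"travel":[-34.7,-29.3,-7],"angular":[0,0,-0.4]},{"travel":[-34.7,-29.3,-7],"angular":[0,0,-0.4]},{"travel":[-34.7,-29.3,-7],"angular":[0,0,-0.4]},{"travel":[-34.7,-29.3,-7],"angular":[0,0,-0.4]},{"travel":[-34.7,-29.3,-7],"angular":[0,0,-0.4]}]' 1 40
cat > c.py <<'E'
from h import *
import sys
o=get_obs();print(o['t'],np.round(o['position'],3),np.round(o['joints'],2))
c=camera('wrist');save(c,sys.argv[1]+'.png')
import pickle;pickle.dump(c,open(sys.argv[1]+'.pkl','wb'))
for l in sys.argv[2:]:
    for d in look_for(c,l)[:5]: print(l,np.round(d['bbox']).astype(int).tolist(),round(d['score'],2),atz(c,*cen(d['bbox']),.05).round(3))
E
python3 c.py w1 thermometer stand rack can board tin_1 pie_1 bowl
```

```text
t: 3.4
position: [0.4196, 0.1009, 0.3012]
orientation: [-0.003, -3.141, -0.0]
contact_force: [0.1, 0.4, 0.4]
finger_gap: 0.997
grasp_force: 0.0
3.4 [0.42  0.101 0.301] [ 0.06  0.06 -0.34  1.17  0.    0.07]
thermometer [220, 115, 291, 252] 0.75 [0.435 0.077 0.05 ]
thermometer [181, 292, 236, 353] 0.39 [0.617 0.013 0.05 ]
stand [219, 115, 299, 240] 0.64 [0.427 0.081 0.05 ]
rack [78, 266, 341, 352] 0.95 [0.597 0.015 0.05 ]
can [114, 167, 166, 212] 0.89 [ 0.441 -0.056  0.05 ]
can [126, 78, 176, 122] 0.69 [ 0.342 -0.033  0.05 ]
board [302, 109, 552, 279] 0.85 [0.447 0.274 0.05 ]
board [0, 319, 12, 359] 0.37 [ 0.654 -0.281  0.05 ]
tin_1 [260, 281, 315, 343] 0.85 [0.601 0.113 0.05 ]
tin_1 [87, 302, 123, 328] 0.83 [ 0.608 -0.124  0.05 ]
tin_1 [181, 293, 236, 356] 0.76 [0.62  0.012 0.05 ]
tin_1 [188, 311, 230, 346] 0.25 [0.627 0.012 0.05 ]
pie_1 [185, 309, 228, 348] 0.73 [0.627 0.009 0.05 ]
pie_1 [93, 313, 111, 326] 0.65 [ 0.615 -0.129  0.05 ]
bowl [1, 166, 35, 302] 0.77 [ 0.496 -0.22   0.05 ]
```

```bash
python3 -m handwheel '[{"travel":[0,-5,0],"angular":[0,0,0]},{"travel":[0,-10,0],"angular":[0,0,0]},{"travel":[0,-14,0],"angular":[0,0,0]},{"travel":[0,-14,0],"angular":[0,0,0]},{"travel":[0,-14,0],"angular":[0,0,0]},{"travel":[0,-14,0],"angular":[0,0,0]}]'
python3 c.py w2 thermometer stand rack can tin_1 pie_1
```

```text
t: 4.45
position: [0.4194, -0.0393, 0.3012]
orientation: [-0.005, -3.141, -0.001]
contact_force: [-0.2, 1.2, -0.4]
finger_gap: 0.999
grasp_force: 0.0
4.45 [ 0.419 -0.039  0.301] [-0.27  0.04 -0.36  1.16  0.   -0.27]
thermometer [342, 118, 415, 253] 0.93 [0.437 0.076 0.05 ]
stand [326, 113, 387, 232] 0.68 [0.422 0.05  0.05 ]
rack [177, 266, 444, 356] 0.84 [0.6   0.002 0.05 ]
can [176, 65, 216, 108] 0.97 [ 0.329 -0.123  0.05 ]
can [234, 167, 274, 213] 0.9 [ 0.442 -0.065  0.05 ]
can [253, 75, 292, 118] 0.58 [ 0.34  -0.043  0.05 ]
tin_1 [367, 286, 388, 339] 0.84 [0.603 0.089 0.05 ]
tin_1 [290, 294, 343, 353] 0.72 [0.619 0.011 0.05 ]
tin_1 [190, 301, 244, 357] 0.56 [ 0.627 -0.117  0.05 ]
pie_1 [195, 318, 241, 350] 0.92 [ 0.634 -0.117  0.05 ]
pie_1 [292, 309, 335, 350] 0.65 [0.627 0.007 0.05 ]
```

View pics/w1.png

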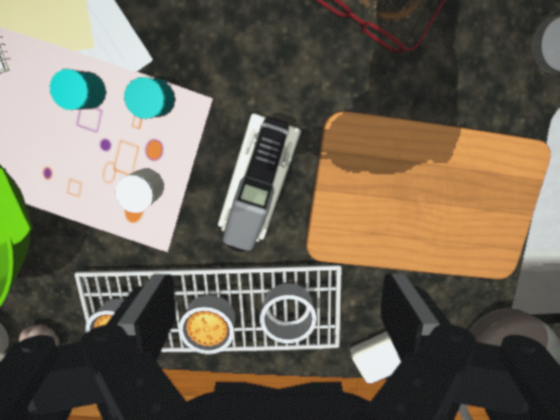

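View pics/w2.png

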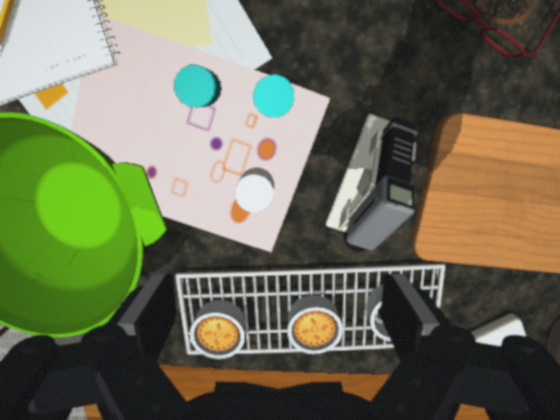

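```bash
cat > ov.py <<'E'
from h import *
import sys,pickle
x,y,h=map(float,sys.argv[1:4]); h=np.radians(h)
def crop(f,r,S=4):
    c=pickle.load(open(f+'.pkl','rb'));im=cv2.resize(c['image'][r[1]:r[1]+150,r[0]:r[0]+100,::-1],None,fx=S,fy=S,interpolation=cv2.INTER_CUBIC)
    H=R.from_euler('z',h).as_matrix()
    P=lambda p:tuple(((proj(c,H@np.array(p)+[x,y,.0863])-r[:2]+.5)*S).astype(int).tolist())
    b=np.array([.766,0,-.643]);n=np.array([.643,0,.766])
    for s in(-1,1):
      q=[P(b*l*.0515+n*m*.019+[0,s*.018,0]) for l,m in((-1,-1),(-1,1),(1,1),(1,-1))]
      cv2.polylines(im,[np.array(q)],True,(0,0,255) if s>0 else (0,255,255),1)
    q=[P([-.016+a*.075,bb*.031,-.0863]) for a,bb in((-1,-1),(-1,1),(1,1),(1,-1))]
    cv2.polylines(im,[np.array(q)],True,(0,255,0),1)
    cv2.circle(im,P([-.084,0,-.071]),5,(255,0,255),2)
    return im
cv2.imwrite('pics/'+sys.argv[4],np.hstack([crop('w1',(210,107)),crop('w2',(322,107))]))
E
python3 ov.py 0.43 0.075 -19 ov1.png
```

```text
(no output)
```

View pics/ov1.png

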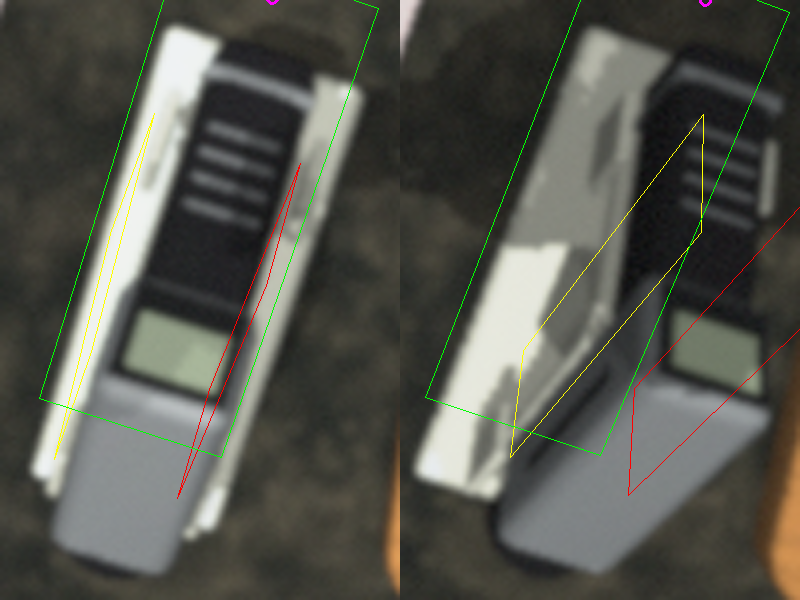

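```bash
cat > tr.py <<'E'
from h import *
import pickle
c1,c2=[pickle.load(open(f+'.pkl','rb')) for f in('w1','w2')]
g1=lambda x,y:(210+x/4-.5,107+y/4-.5); g2=lambda x,y:(322+(x-400)/4-.5,107+y/4-.5)
for n,a,b in[('rearL',(230,407),(768,412)),('rearR',(103,378),(655,400)),('frR',(60,545),(503,545)),('frL',(168,572),(600,572)),('footfR',(38,475),(418,478)),('footbR',(172,28),(588,28))]:
    p,e=tri([ray(c1,*g1(*a)),ray(c2,*g2(*b))]);print(n,p.round(4),np.round(e,4))
for n,a,b in[('can',(140,190),(254,193.5)),('tin2',(208,328),(315.5,328)),('tin1',(287.5,312),None)]:
    if b: print(n,*tri([ray(c1,*a),ray(c2,*b)]))
E
python3 tr.py
```

```text
rearL [0.4433 0.0919 0.1195] [0.0009 0.0009]
rearR [0.4367 0.0625 0.1243] [0.0028 0.0028]
frR [0.5002 0.041  0.0648] [0.0003 0.0003]
frL [0.5111 0.0712 0.0593] [0.0004 0.0004]
footfR [0.5018 0.0248 0.0019] [0.0007 0.0007]
footbR [3.594e-01 7.200e-02 2.000e-04] [0. 0.]
can [ 0.45024448 -0.06679068  0.02299725] [np.float64(0.0024398151332973997), np.float64(0.0024398151332973247)]
tin2 [0.62750885 0.01017291 0.04741583] [np.float64(2.3338570018198098e-05), np.float64(2.3338570018097552e-05)]
```

```bash
python3 - <<'E'
from h import *
import pickle
c=pickle.load(open('w2.pkl','rb'))
print(atz(c,315.5,328,.054),atz(c,218,334,.054))
h=np.radians(-18.2);Rt=R.from_matrix(np.array([[np.cos(h),np.sin(h),0],[np.sin(h),-np.cos(h),0],[0,0,-1]]))
delta([.4555,.0728,.19],Rt);delta([.4555,.0728,.069],Rt)
E
```

```text
[0.62282414 0.00938185 0.054     ] [ 0.63166922 -0.11632664  0.054     ]
travel cm [-3.57 11.22 11.13] ang [-0.      0.     -2.8263] t 4.8
travel cm [-3.57 11.22 23.23] ang [-0.      0.     -2.8263] t 4.8
```

```bash
python3 -m handwheel '[{"travel":[-1,2,1],"angular":[0,0,-0.15]},{"travel":[-3.57,11.22,11.1],"angular":[0,0,-2.826]},{"travel":[-3.57,11.22,11.1],"angular":[0,0,-2.826]},{"travel":[-3.57,11.22,11.1],"angular":[0,0,-2.826]},{"travel":[-3.57,11.22,11.1],"angular":[0,0,-2.826]},{"travel":[-3.57,11.22,11.1],"angular":[0,0,-2.826]},{"travel":[-3.57,11.22,11.1],"angular":[0,0,-2.826]},{"travel":[-3.57,11.22,11.1],"angular":[0,0,-2.826]},{"travel":[-3.57,11.22,11.1],"angular":[0,0,-2.826]},{"travel":[-3.57,11.22,11.1],"angular":[0,0,-2.826]},{"travel":[-3.57,11.22,11.1],"angular":[0,0,-2.826]},{"travel":[-3.57,11.22,11.1],"angular":[0,0,-2.826]},{"travel":[-3.57,11.22,11.1],"angular":[0,0,-2.826]},{"travel":[-3.57,11.22,11.1],"angular":[0,0,-2.826]},{"travel":[-3.57,11.22,11.1],"angular":[0,0,-2.826]},{"travel":[-3.57,11.22,11.1],"angular":[0,0,-2.826]},{"travel":[-3.57,11.22,11.1],"angular":[0,0,-2.826]},{"travel":[-3.57,11.22,11.1],"angular":[0,0,-2.826]},{"travel":[-3.57,11.22,11.1],"angular":[0,0,-2.826]},{"travel":[-3.57,11.22,11.1],"angular":[0,0,-2.826]}]'
python3 -m handwheel '[{"travel":[0,0,0],"angular":[0,0,-0.001]},{"travel":[0,0,0],"angular":[0,0,0]}]'
python3 c.py w3 thermometer stand
python3 - <<'E'
from h import *
h=np.radians(-18.2);Rt=R.from_matrix(np.array([[np.cos(h),np.sin(h),0],[np.sin(h),-np.cos(h),0],[0,0,-1]]))
print(get_obs()['joints']);delta([.4555,.0728,.069],Rt)
E
```

```text
t: 6.8
position: [0.4557, 0.0723, 0.1903]
orientation: [-3.102, 0.499, -0.0]
contact_force: [0.3, 0.5, -0.1]
finger_gap: 0.999
grasp_force: 0.0
t: 7.0
position: [0.4557, 0.0722, 0.1903]
orientation: [-3.101, 0.502, -0.0]
contact_force: [-0.2, -0.2, -0.8]
finger_gap: 1.002
grasp_force: 0.0
7.0 [0.456 0.072 0.19 ] [-0.    0.2  -0.48  0.89  0.   -2.82]
thermometer [252, 118, 311, 298] 0.69 [0.446 0.074 0.05 ]
stand [245, 120, 314, 278] 0.65 [0.453 0.073 0.05 ]
[-3.27771720e-03  1.98339397e-01 -4.78111403e-01  8.94330172e-01
 -1.77628983e-05 -2.82468696e+00]
travel cm [-0.04 -0.06 12.13] ang [ 0.     -0.     -0.0025] t 7.15
```

View pics/w3.png

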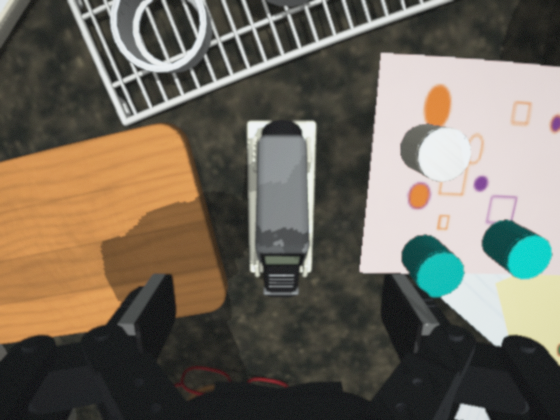

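```bash
python3 -m handwheel '[{"travel":[0,0,3],"angular":[0,0,0]},{"travel":[0,-0.05,7],"angular":[0,0,0]},{"travel":[0,-0.05,10],"angular":[0,0,0]},{"travel":[0,-0.05,11.5],"angular":[0,0,0]},{"travel":[0,-0.05,12.1],"angular":[0,0,0]},{"travel":[0,-0.05,12.1],"angular":[0,0,0]},{"travel":[0,-0.05,12.1],"angular":[0,0,0]}]'
python3 -m handwheel '[{"travel":[0,0,0],"angular":[0,0,0]},{"travel":[0,0,0],"angular":[0,0,0]},{"travel":[0,0,0],"angular":[0,0,0]},{"travel":[0,0,0],"angular":[0,0,0]},{"travel":[0,0,0],"angular":[0,0,0]},{"travel":[0,0,0],"angular":[0,0,0]},{"travel":[0,0,0],"angular":[0,0,0]},{"travel":[0,0,0],"angular":[0,0,0]},{"travel":[0,0,0],"angular":[0,0,0]},{"travel":[0,0,0],"angular":[0,0,0]}]' -1 60
```

```text
t: 7.85
position: [0.4566, 0.0726, 0.0701]
orientation: [-3.101, 0.5, -0.002]
contact_force: [0.1, -0.3, -0.1]
finger_gap: 0.998
grasp_force: 0.0
t: 8.85
position: [0.456, 0.0718, 0.0699]
orientation: [3.1, -0.501, 0.001]
contact_force: [-1.4, -2.3, 5.4]
finger_gap: 0.417
grasp_force: 59.1
```

```bash
cat > rd.py <<'E'
from h import *
import sys
M=R.from_matrix(np.diag([1.,-1,-1]))
def pose(px,py,pz,yaw,pitch):
    Rt=R.from_euler('ZY',[yaw,pitch],degrees=True)
    nose=np.array([px,py,pz]); tcp=nose-Rt.apply([.0506,0,-.0424])+Rt.apply([0,0,-.0164])
    return tcp,Rt*M
if __name__=='__main__':
    a=list(map(float,sys.argv[1:])); delta(*pose(*a))
E
python3 -m handwheel '[{"travel":[0,0,-2],"angular":[0,0,0]},{"travel":[0,0,-5],"angular":[0,0,0]},{"travel":[0,0,-9],"angular":[0,0,0]},{"travel":[0,0,-14],"angular":[0,0,0]},{"travel":[0,0,-18],"angular":[0,0,0]},{"travel":[0,0,-20],"angular":[0,0,0]},{"travel":[0,0,-20],"angular":[0,0,0]}]'
python3 -m handwheel '[{"travel":[0,0,0],"angular":[0,0,0.15]},{"travel":[0,0,0],"angular":[0,0,0.3]},{"travel":[0,0,0],"angular":[0,0,0.45]},{"travel":[0,0,0],"angular":[0,0,0.6]},{"travel":[0,0,0],"angular":[0,0,0.75]},{"travel":[0,0,0],"angular":[0,0,0.9]},{"travel":[0,0,0],"angular":[0,0,1.05]},{"travel":[0,0,0],"angular":[0,0,1.2]},{"travel":[0,0,0],"angular":[0,0,1.35]},{"travel":[0,0,0],"angular":[0,0,1.5]},{"travel":[0,0,0],"angular":[0,0,1.65]},{"travel":[0,0,0],"angular":[0,0,1.8]},{"travel":[0,0,0],"angular":[0,0,1.95]},{"travel":[0,0,0],"angular":[0,0,2.1]},{"travel":[0,0,0],"angular":[0,0,2.25]},{"travel":[0,0,0],"angular":[0,0,2.4]},{"travel":[0,0,0],"angular":[0,0,2.55]},{"travel":[0,0,0],"angular":[0,0,2.7]},{"travel":[0,0,0],"angular":[0,0,2.8]},{"travel":[0,0,0],"angular":[0,0,2.8]}]'
python3 rd.py .624 .009 .15 181 50
python3 - <<'E'
from h import *
print(get_obs()['joints'].round(2) if hasattr(get_obs()['joints'],'round') else get_obs()['joints'])
c=camera('top');save(c,'top1.png')
for l in ['tin_1','pie_1','can']:
  for d in look_for(c,l)[:4]: print(l,np.round(d['bbox']).tolist(),d['score'])
E
```

```text
t: 9.55
position: [0.4577, 0.0726, 0.2724]
orientation: [-3.101, 0.499, -0.01]
contact_force: [0.2, -0.2, -1.4]
finger_gap: 0.415
grasp_force: 59.6
t: 11.55
position: [0.4548, 0.0726, 0.2675]
orientation: [0.035, -3.138, -0.0]
contact_force: [0.1, -0.8, -0.9]
finger_gap: 0.414
grasp_force: 59.4
travel cm [-18.06  -6.74   6.15] ang [ 0.0023 -0.8757  0.0046] t 11.55
[-0.    0.14 -0.34  1.09  0.   -0.02]
tin_1 [301.0, 165.0, 324.0, 195.0] 0.62
tin_1 [257.0, 171.0, 280.0, 197.0] 0.53
pie_1 [303.0, 172.0, 324.0, 188.0] 0.68
pie_1 [257.0, 174.0, 277.0, 193.0] 0.6
pie_1 [257.0, 171.0, 281.0, 196.0] 0.27
can [282.0, 237.0, 299.0, 256.0] 0.77
can [277.0, 276.0, 293.0, 292.0] 0.75
can [303.0, 277.0, 326.0, 295.0] 0.74
```

```bash
python3 -m handwheel '[{"travel":[-2,-0.7,0],"angular":[0,-0.1,0]},{"travel":[-5,-1.8,0],"angular":[0,-0.24,0]},{"travel":[-8,-3,0],"angular":[0,-0.38,0]},{"travel":[-11,-4,0],"angular":[0,-0.52,0]},{"travel":[-14,-5.2,-0.5],"angular":[0,-0.66,0]},{"travel":[-16.5,-6.2,-0.8],"angular":[0,-0.8,0]},{"travel":[-18.06,-6.74,-0.9],"angular":[0.002,-0.876,0.005]},{"travel":[-18.06,-6.74,-0.9],"angular":[0.002,-0.876,0.005]},{"travel":[-18.06,-6.74,-0.9],"angular":[0.002,-0.876,0.005]},{"travel":[-18.06,-6.74,1.5],"angular":[0.002,-0.876,0.005]},{"travel":[-18.06,-6.74,4],"angular":[0.002,-0.876,0.005]},{"travel":[-18.06,-6.74,5.5],"angular":[0.002,-0.876,0.005]},{"travel":[-18.06,-6.74,6.15],"angular":[0.002,-0.876,0.005]},{"travel":[-18.06,-6.74,6.15],"angular":[0.002,-0.876,0.005]},{"travel":[-18.06,-6.74,6.15],"angular":[0.002,-0.876,0.005]}]'
python3 rd.py .624 .009 .15 181 50
python3 c.py w4 pie_1 tin_1 thermometer can
```

```text
t: 13.25
position: [0.6388, 0.0093, 0.209]
orientation: [-0.02, 2.264, 0.009]
contact_force: [0.8, -0.3, -2.1]
finger_gap: 0.412
grasp_force: 59.7
travel cm [ 0.41 -0.    0.06] ang [-0.      0.0044  0.0001] t 13.25
13.25 [0.639 0.009 0.209] [-0.17  0.15 -0.98 -0.43  0.14 -0.12]
pie_1 [28, 0, 122, 53] 0.8 [ 0.638 -0.119  0.05 ]
pie_1 [229, 0, 323, 44] 0.68 [0.637 0.009 0.05 ]
tin_1 [400, 0, 516, 44] 0.94 [0.632 0.124 0.05 ]
tin_1 [15, 0, 136, 65] 0.59 [ 0.643 -0.121  0.05 ]
tin_1 [218, 0, 338, 60] 0.56 [0.643 0.011 0.05 ]
thermometer [224, 132, 332, 387] 0.78 [1.213 0.02  0.05 ]
```

View pics/w4.png

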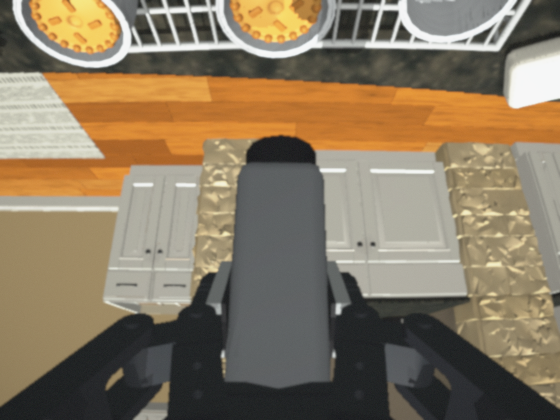

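```bash
python3 -m handwheel '[{"travel":[0.2,0,0],"angular":[0,0,0]},{"travel":[0.2,0,0],"angular":[0,0,0]},{"travel":[0.2,0,0],"angular":[0,0,0]},{"travel":[0.2,0,0],"angular":[0,0,0]},{"travel":[0.2,0,0],"angular":[0,0,0]},{"travel":[0.2,0,0],"angular":[0,0,0]},{"travel":[0.2,0,0],"angular":[0,0,0]},{"travel":[0.2,0,0],"angular":[0,0,0]},{"travel":[0.2,0,0],"angular":[0,0,0]},{"travel":[0.2,0,0],"angular":[0,0,0]},{"travel":[0.2,0,0],"angular":[0,0,0]},{"travel":[0.2,0,0],"angular":[0,0,0]},{"travel":[0.2,0,0],"angular":[0,0,0]},{"travel":[0.2,0,0],"angular":[0,0,0]},{"travel":[0.2,0,0],"angular":[0,0,0]},{"travel":[0.2,0,0],"angular":[0,0,0]},{"travel":[0.2,0,0],"angular":[0,0,0]},{"travel":[0.2,0,0],"angular":[0,0,0]}]'
python3 rd.py .624 .009 .15 181 50
python3 rd.py .631 -.117 .15 175 50
python3 - <<'E'
from h import *
c=camera('top');save(c,'top2.png')
for l in ['tin_1','pie_1','thermometer']:
  for d in look_for(c,l)[:4]: print(l,np.round(d['bbox']).tolist(),d['score'],atz(c,*cen(d['bbox']),.045).round(3))
E
```

```text
t: 15.3
position: [0.6366, 0.0091, 0.2062]
orientation: [-0.019, 2.266, 0.009]
contact_force: [-0.1, 0.1, -0.3]
finger_gap: 0.416
grasp_force: 59.7
travel cm [0.06 0.01 0.05] ang [-0.0002  0.0033 -0.0005] t 15.3
travel cm [ -0.25 -12.73   0.42] ang [0.0801 0.0033 0.0667] t 15.3
tin_1 [300.0, 167.0, 323.0, 196.0] 0.71 [ 0.628 -0.12   0.045]
tin_1 [218.0, 175.0, 244.0, 199.0] 0.59 [0.606 0.113 0.045]
tin_1 [303.0, 173.0, 321.0, 192.0] 0.59 [ 0.625 -0.121  0.045]
tin_1 [160.0, 146.0, 204.0, 182.0] 0.34 [0.675 0.257 0.045]
pie_1 [302.0, 170.0, 322.0, 191.0] 0.79 [ 0.63  -0.121  0.045]
thermometer [261.0, 124.0, 273.0, 176.0] 0.58 [0.722 0.012 0.045]
```

```bash
python3 - <<'E'
import cv2
t=cv2.imread('pics/top2.png')[140:290,190:390]
cv2.imwrite('pics/top2z.png',cv2.resize(t,None,fx=4,fy=4,interpolation=cv2.INTER_CUBIC))
E
```

```text
(no output)
```

View pics/top2z.png

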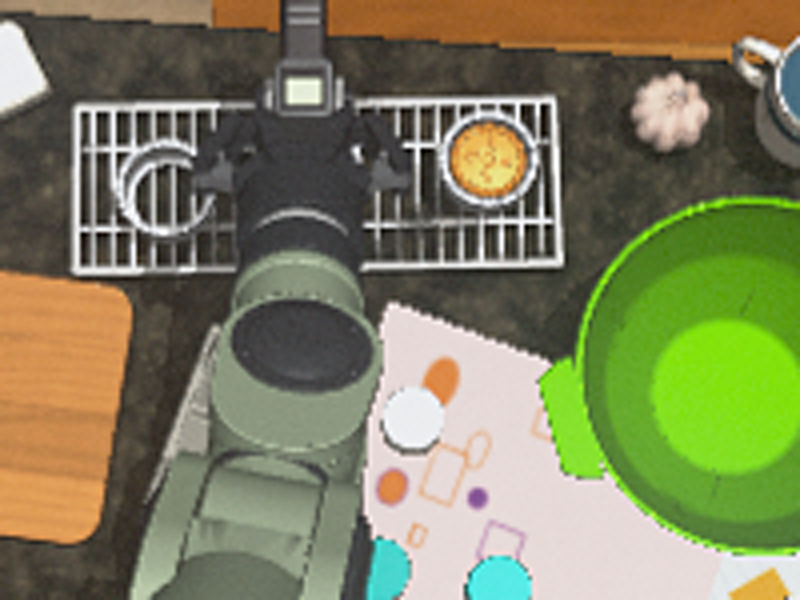

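```bash
python3 -m handwheel '[{"travel":[0,-2,0],"angular":[0.01,0,0.01]},{"travel":[0,-5,0.2],"angular":[0.03,0,0.025]},{"travel":[-0.1,-8.5,0.3],"angular":[0.05,0,0.045]},{"travel":[-0.2,-11.5,0.4],"angular":[0.07,0,0.06]},{"travel":[-0.2,-12.8,0.4],"angular":[0.08,0.003,0.067]},{"travel":[-0.2,-12.8,0.4],"angular":[0.08,0.003,0.067]},{"travel":[-0.2,-12.8,0.4],"angular":[0.08,0.003,0.067]},{"travel":[-0.2,-12.8,0.4],"angular":[0.08,0.003,0.067]}]'
python3 rd.py .630 -.119 .15 175 50
python3 -m handwheel '[{"travel":[0,0,0],"angular":[0,0,0]},{"travel":[0,0,0],"angular":[0,0,0]},{"travel":[0,0,0],"angular":[0,0,0]},{"travel":[0,0,0],"angular":[0,0,0]},{"travel":[0,0,0],"angular":[0,0,0]},{"travel":[0,0,0],"angular":[0,0,0]},{"travel":[0,0,0],"angular":[0,0,0]},{"travel":[0,0,0],"angular":[0,0,0]},{"travel":[0,0,0],"angular":[0,0,0]},{"travel":[0,0,0],"angular":[0,0,0]},{"travel":[0,0,0],"angular":[0,0,0]},{"travel":[0,0,0],"angular":[0,0,0]},{"travel":[0,0,0],"angular":[0,0,0]},{"travel":[0,0,0],"angular":[0,0,0]},{"travel":[0,0,0],"angular":[0,0,0]},{"travel":[0,0,0],"angular":[0,0,0]},{"travel":[0,0,0],"angular":[0,0,0]}]'
python3 rd.py .630 -.119 .15 175 50
python3 - <<'E'
from h import *
# back to upright over stand, yaw -178.6 level, then final
from rd import M
Rt=R.from_euler('Z',[182-0],degrees=True)*M
delta([.45,.03,.30],Rt)
c=camera('top')
for l in ['tin_1','pie_1']:
  for d in look_for(c,l)[:4]: print(l,np.round(d['bbox']).tolist(),d['score'],atz(c,*cen(d['bbox']),.045).round(3))
E
```

```text
t: 16.3
position: [0.6428, -0.1174, 0.2048]
orientation: [0.098, 2.268, -0.044]
contact_force: [-1.3, -0.0, -0.9]
finger_gap: 0.414
grasp_force: 59.9
travel cm [-0.05 -0.27 -0.04] ang [ 0.0018 -0.0004  0.0003] t 16.3
t: 18.0
position: [0.6431, -0.1188, 0.2052]
orientation: [0.099, 2.267, -0.046]
contact_force: [0.2, 1.3, -1.3]
finger_gap: 0.418
grasp_force: 59.9
travel cm [ 0.   -0.14 -0.05] ang [ 0.0002  0.0003 -0.0004] t 18.0
travel cm [  5.93  13.14 -21.82] ang [[-0.053   0.8718 -0.1146]] t 18.0
tin_1 [255.0, 172.0, 280.0, 199.0] 0.74 [0.613 0.009 0.045]
tin_1 [330.0, 190.0, 436.0, 282.0] 0.26 [ 0.471 -0.323  0.045]
tin_1 [257.0, 172.0, 279.0, 195.0] 0.16 [0.621 0.006 0.045]
pie_1 [257.0, 173.0, 276.0, 193.0] 0.51 [0.621 0.011 0.045]
```

```bash
python3 -m handwheel '[{"travel":[0,0,-2],"angular":[0,0,0]},{"travel":[0,0.5,-6],"angular":[0,0.05,0]},{"travel":[1,3,-11],"angular":[-0.01,0.19,-0.02]},{"travel":[2,6,-15],"angular":[-0.02,0.33,-0.04]},{"travel":[3.5,9,-18],"angular":[-0.03,0.47,-0.07]},{"travel":[5,11.5,-20.5],"angular":[-0.04,0.61,-0.09]},{"travel":[5.9,13.1,-21.8],"angular":[-0.05,0.75,-0.11]},{"travel":[5.9,13.1,-21.8],"angular":[-0.053,0.872,-0.115]},{"travel":[5.9,13.1,-21.8],"angular":[-0.053,0.872,-0.115]},{"travel":[5.9,13.1,-21.8],"angular":[-0.053,0.872,-0.115]},{"travel":[5.9,13.1,-21.8],"angular":[-0.053,0.872,-0.115]}]'
python3 - <<'E'
from h import *
h=np.radians(-18.2);Rt=R.from_matrix(np.array([[np.cos(h),np.sin(h),0],[np.sin(h),-np.cos(h),0],[0,0,-1]]))
print(np.round(get_obs()['joints'],2));delta([.456,.0718,.19],Rt)
E
```

```text
t: 19.25
position: [0.4506, 0.0296, 0.2995]
orientation: [-0.055, 3.141, -0.0]
contact_force: [-0.7, 0.4, -1.2]
finger_gap: 0.416
grasp_force: 59.8
[-0.1   0.1  -0.3   1.16  0.   -0.13]
travel cm [-0.68  4.2  10.95] ang [-8.0000e-04  0.0000e+00 -2.7887e+00] t 19.25
```

```bash
python3 -m handwheel '[{"travel":[0,0.5,0.5],"angular":[0,0,-0.14]},{"travel":[0,1,1],"angular":[0,0,-0.28]},{"travel":[0,1.5,1.5],"angular":[0,0,-0.43]},{"travel":[0,2,2],"angular":[0,0,-0.58]},{"travel":[-0.2,2.5,2.5],"angular":[0,0,-0.73]},{"travel":[-0.4,3,3],"angular":[0,0,-0.88]},{"travel":[-0.68,3.5,4],"angular":[0,0,-1.03]},{"travel":[-0.68,4,5],"angular":[0,0,-1.18]},{"travel":[-0.68,4.2,6],"angular":[0,0,-1.33]},{"travel":[-0.68,4.2,7],"angular":[0,0,-1.48]},{"travel":[-0.68,4.2,8],"angular":[0,0,-1.63]},{"travel":[-0.68,4.2,8.5],"angular":[0,0,-1.78]},{"travel":[-0.68,4.2,9],"angular":[0,0,-1.93]},{"travel":[-0.68,4.2,9],"angular":[0,0,-2.08]},{"travel":[-0.68,4.2,9],"angular":[0,0,-2.23]},{"travel":[-0.68,4.2,9],"angular":[0,0,-2.38]},{"travel":[-0.68,4.2,9],"angular":[0,0,-2.53]},{"travel":[-0.68,4.2,9],"angular":[0,0,-2.68]},{"travel":[-0.68,4.2,9],"angular":[0,0,-2.789]},{"travel":[-0.68,4.2,9],"angular":[0,0,-2.789]}]'
python3 -m handwheel '[{"travel":[0,0,0],"angular":[0,0,0]},{"travel":[0,0,0],"angular":[0,0,0]}]'
python3 - <<'E'
from h import *
h=np.radians(-18.2);Rt=R.from_matrix(np.array([[np.cos(h),np.sin(h),0],[np.sin(h),-np.cos(h),0],[0,0,-1]]))
delta([.456,.0718,.0699],Rt)
E
```

```text
t: 21.25
position: [0.455, 0.0714, 0.2104]
orientation: [-3.102, 0.498, -0.003]
contact_force: [-1.6, -0.9, -1.6]
finger_gap: 0.415
grasp_force: 60.0
t: 21.45
position: [0.4554, 0.0716, 0.2103]
orientation: [-3.102, 0.499, -0.001]
contact_force: [-0.0, -1.1, -0.8]
finger_gap: 0.415
grasp_force: 60.0
travel cm [ 0.04 -0.03 14.04] ang [-0.0001 -0.0007 -0.0015] t 21.45
```

```bash
python3 -m handwheel '[{"travel":[0.03,0,3],"angular":[0,0,0]},{"travel":[0.03,0,7],"angular":[0,0,0]},{"travel":[0.03,0,10],"angular":[0,0,0]},{"travel":[0.03,0,12],"angular":[0,0,0]},{"travel":[0.03,0,13],"angular":[0,0,0]},{"travel":[0.03,0,13.5],"angular":[0,0,0]},{"travel":[0.03,0,13.8],"angular":[0,0,0]},{"travel":[0.03,0,13.95],"angular":[0,0,0]},{"travel":[0.03,0,13.95],"angular":[0,0,0]},{"travel":[0.03,0,13.95],"angular":[0,0,0]}]'
```

```text
t: 22.45
position: [0.4565, 0.0715, 0.0712]
orientation: [3.102, -0.497, 0.002]
contact_force: [0.5, -0.3, -0.9]
finger_gap: 0.412
grasp_force: 59.9
```

```bash
python3 -m handwheel '[{"travel":[0,0,0.1],"angular":[0,0,0]},{"travel":[0,0,0.1],"angular":[0,0,0]},{"travel":[0,0,0.1],"angular":[0,0,0]}]'
python3 -m handwheel '[{"travel":[0,0,0],"angular":[0,0,0]},{"travel":[0,0,0],"angular":[0,0,0]},{"travel":[0,0,0],"angular":[0,0,0]},{"travel":[0,0,0],"angular":[0,0,0]},{"travel":[0,0,0],"angular":[0,0,0]},{"travel":[0,0,-2],"angular":[0,0,0]},{"travel":[0,0,-6],"angular":[0,0,0]},{"travel":[0,0,-12],"angular":[0,0,0]},{"travel":[0,0,-17],"angular":[0,0,0]},{"travel":[0,0,-20],"angular":[0,0,0]},{"travel":[0,0,-20],"angular":[0,0,0]},{"travel":[0,0,-20],"angular":[0,0,0]}]' 1
python3 c.py w5 thermometer stand tin_1
python3 - <<'E'
from h import *
Rt=R.from_matrix(np.diag([-1.,1,-1]))
print(np.round(get_obs()['joints'],2));delta([.47,0,.27],Rt)
E
```

```text
t: 22.75
position: [0.4563, 0.0716, 0.0701]
orientation: [3.102, -0.496, 0.001]
contact_force: [-1.4, -1.3, 5.6]
finger_gap: 0.416
grasp_force: 60.5
t: 23.95
position: [0.4565, 0.0717, 0.2702]
orientation: [-3.102, 0.496, -0.003]
contact_force: [0.7, 0.1, 0.4]
finger_gap: 1.001
grasp_force: 0.0
23.95 [0.456 0.072 0.27 ] [-0.    0.14 -0.34  1.09 -0.   -2.83]
thermometer [256, 120, 300, 260] 0.82 [0.444 0.078 0.05 ]
stand [254, 119, 309, 243] 0.95 [0.452 0.072 0.05 ]
tin_1 [151, 0, 228, 79] 0.86 [0.609 0.111 0.05 ]
tin_1 [253, 118, 307, 244] 0.74 [0.452 0.073 0.05 ]
tin_1 [253, 0, 320, 28] 0.61 [0.601 0.017 0.05 ]
tin_1 [259, 118, 300, 260] 0.56 [0.444 0.076 0.05 ]
[-0.    0.14 -0.34  1.09 -0.   -2.83]
travel cm [ 3.67  6.34 -0.21] ang [ 4.8000e-03 -9.0000e-04  2.8242e+00] t 24.15
```

View pics/w5.png

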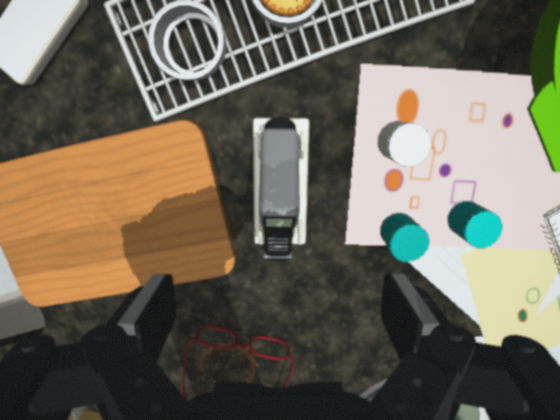

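```bash
python3 -m handwheel '[{"travel":[1,0.5,0],"angular":[0,0,0.14]},{"travel":[2,1,0],"angular":[0,0,0.28]},{"travel":[3,2,0],"angular":[0,0,0.43]},{"travel":[4,3,0],"angular":[0,0,0.58]},{"travel":[5,4,0],"angular":[0,0,0.73]},{"travel":[6,5,0],"angular":[0,0,0.88]},{"travel":[7,6,0],"angular":[0,0,1.03]},{"travel":[8,6.7,0],"angular":[0,0,1.18]},{"travel":[9,6.7,0],"angular":[0,0,1.33]},{"travel":[9,6.7,0],"angular":[0,0,1.48]},{"travel":[9,6.7,0],"angular":[0,0,1.63]},{"travel":[9,6.7,0],"angular":[0,0,1.78]},{"travel":[9,6.7,0],"angular":[0,0,1.93]},{"travel":[9,6.7,0],"angular":[0,0,2.08]},{"travel":[9,6.7,0],"angular":[0,0,2.23]},{"travel":[9,6.7,0],"angular":[0,0,2.38]},{"travel":[9,6.7,0],"angular":[0,0,2.53]},{"travel":[9,6.7,0],"angular":[0,0,2.68]},{"travel":[9,6.7,0],"angular":[0,0,2.824]},{"travel":[9,6.7,0],"angular":[0,0,2.824]}]'
cat > fit.py <<'E'
from h import *
import pickle
# refine circle (rim / can top) by matching projected circle against image gradient
def fitc(c,p0,z,r,span=.012):
    g=cv2.GaussianBlur(cv2.cvtColor(c['image'],cv2.COLOR_RGB2GRAY),(0,0),0.8).astype(float)
    gx,gy=cv2.Sobel(g,6,1,0),cv2.Sobel(g,6,0,1); best=None
    th=np.linspace(0,2*np.pi,72,endpoint=False)
    for step,rng in((.002,span),(.0005,.002)):
        ctr=np.array(p0[:2]) if best is None else best[1]; res=[]
        n=int(round(rng/step))
        for i in range(-n,n+1):
            for j in range(-n,n+1):
                q=ctr+[i*step,j*step]
                P=np.array([proj(c,[q[0]+r*np.cos(t),q[1]+r*np.sin(t),z]) for t in th]); C=P.mean(0)
                N=(P-C)/np.linalg.norm(P-C,axis=1)[:,None]
                m=(P[:,0]>1)&(P[:,0]<558)&(P[:,1]>1)&(P[:,1]<418); P=P[m];N=N[m]
                ax=cv2.remap(gx,P[:,:1].astype('f4'),P[:,1:].astype('f4'),1)[:,0];ay=cv2.remap(gy,P[:,:1].astype('f4'),P[:,1:].astype('f4'),1)[:,0]
                res.append((np.mean(np.clip(-(ax*N[:,0]+ay*N[:,1]),-50,150)),q))
        best=max(res,key=lambda a:a[0])
    return best
E
cat > meas.py <<'E'
from fit import *
import sys
c=camera('wrist');save(c,sys.argv[1]+'.png');pickle.dump(c,open(sys.argv[1]+'.pkl','wb'))
o=get_obs();print(o['t'],np.round(o['position'],4),np.round(o['joints'],2))
for l,zz,r in (('tin_1',.054,.034),('can',.048,.022),('pie_1',.05,.028)):
    for d in look_for(c,l)[:4]:
        p=atz(c,*cen(d['bbox']),zz-.01); s,q=fitc(c,p,zz,r,.016)
        u,v=map(int,proj(c,[*q,zz])); col=c['image'][v,u].tolist() if 0<=u<560 and 0<=v<420 else None
        print(l,round(d['score'],2),np.round(d['bbox']).astype(int).tolist(),p.round(4),'fit',q.round(4),round(s),col)
E
python3 meas.py w6
```

```text
t: 26.15
position: [0.5199, -0.0199, 0.2681]
orientation: [0.001, -3.139, -0.001]
contact_force: [0.0, 0.5, -0.3]
finger_gap: 0.998
grasp_force: 0.0
26.2 [ 0.52   -0.0199  0.2683] [-0.18  0.25 -0.2   1.12 -0.   -0.18]
tin_1 0.79 [274, 232, 337, 302] [0.6242 0.0123 0.044 ] fit [0.6272 0.0088] 110 [239, 206, 105]
tin_1 0.76 [364, 221, 433, 284] [0.6067 0.1163 0.044 ] fit [0.6097 0.1143] 121 [190, 192, 189]
tin_1 0.71 [159, 239, 226, 306] [ 0.6317 -0.1158  0.044 ] fit [ 0.6342 -0.1178] 103 [238, 208, 107]
can 0.84 [232, 3, 275, 22] [ 0.362  -0.0415  0.038 ] fit [ 0.344  -0.0475] 36 None
can 0.73 [155, 0, 192, 14] [ 0.3558 -0.118   0.038 ] fit [ 0.3733 -0.1065] 29 [215, 191, 206]
can 0.57 [208, 80, 255, 128] [ 0.4473 -0.065   0.038 ] fit [ 0.4463 -0.0655] 77 [240, 242, 244]
pie_1 0.81 [278, 248, 326, 296] [0.6322 0.0092 0.04  ] fit [0.6197 0.0127] 76 [241, 214, 110]
pie_1 0.73 [166, 254, 222, 299] [ 0.6381 -0.1159  0.04  ] fit [ 0.6321 -0.1099] 88 [240, 209, 104]
pie_1 0.3 [206, 79, 256, 128] [ 0.4471 -0.0652  0.04  ] fit [ 0.4396 -0.0682] 34 [239, 242, 243]
```

View pics/w6.png

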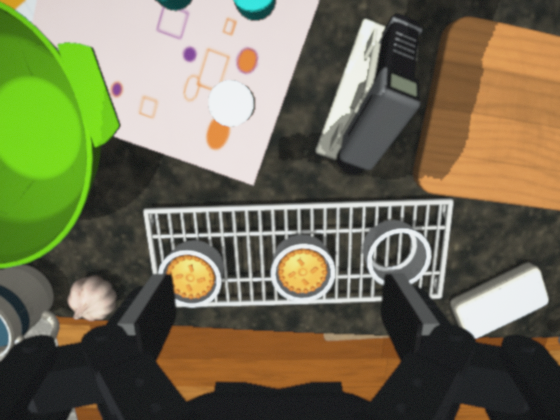

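```bash
python3 -m handwheel '[{"travel":[-2,0.5,1],"angular":[0,0,0]},{"travel":[-5,1.5,3.5],"angular":[0,0,0]},{"travel":[-8.5,2.5,6],"angular":[0,0,0]},{"travel":[-10.7,2.9,6.8],"angular":[0,0,0]},{"travel":[-10.7,2.9,6.8],"angular":[0,0,0]},{"travel":[-10.7,2.9,6.8],"angular":[0,0,0]},{"travel":[-10.7,2.9,6.8],"angular":[0,0,0]}]'
python3 meas.py w7
python3 - <<'E'
from fit import *
c6,c7=[pickle.load(open(f,'rb')) for f in('w6.pkl','w7.pkl')]
for z in(.046,.05,.054,.058): print(z,[np.r_[q.round(4),round(s)] for s,q in(fitc(c,(.627,.009),z,.034) for c in(c6,c7))])
E
```

```text
t: 27.05
position: [0.6269, 0.0088, 0.2022]
orientation: [0.001, -3.142, 0.001]
contact_force: [1.0, 0.8, 0.3]
finger_gap: 1.001
grasp_force: 0.0
27.1 [0.627  0.0088 0.2025] [-0.1   0.49 -0.02  1.06 -0.   -0.1 ]
tin_1 0.85 [357, 129, 448, 216] [0.6104 0.1172 0.044 ] fit [0.6094 0.1142] 108 [141, 142, 140]
tin_1 0.75 [88, 158, 180, 243] [ 0.6354 -0.1172  0.044 ] fit [ 0.6344 -0.1177] 123 [226, 174, 91]
tin_1 0.67 [236, 148, 320, 234] [0.6271 0.0102 0.044 ] fit [0.6266 0.0087] 111 [241, 203, 110]
can 0.44 [294, 0, 365, 65] [0.499  0.0512 0.038 ] fit [0.4945 0.0477] 67 [122, 127, 129]
can 0.39 [181, 3, 205, 6] [ 0.4774 -0.0561  0.038 ] fit [ 0.4824 -0.0401] 63 [232, 223, 221]
pie_1 0.93 [99, 167, 166, 232] [ 0.6356 -0.1201  0.04  ] fit [ 0.6356 -0.1101] 74 [239, 191, 101]
pie_1 0.87 [245, 154, 308, 225] [0.6269 0.0092 0.04  ] fit [0.6189 0.0092] 63 [127, 88, 44]
0.046 [array([6.39e-01, 1.65e-02, 7.70e+01]), array([6.2e-01, 7.5e-03, 6.0e+01])]
0.05 [array([6.285e-01, 9.000e-03, 8.300e+01]), array([6.275e-01, 8.500e-03, 6.400e+01])]
0.054 [array([6.27e-01, 8.50e-03, 1.12e+02]), array([6.265e-01, 9.000e-03, 1.100e+02])]
0.058 [array([6.255e-01, 8.500e-03, 1.240e+02]), array([6.255e-01, 9.000e-03, 1.380e+02])]
```

```bash
python3 -m handwheel '[{"travel":[0,0,4],"angular":[0,0,0]},{"travel":[0,0,8.5],"angular":[0,0,0]},{"travel":[0,0,12],"angular":[0,0,0]},{"travel":[0,0,14.5],"angular":[0,0,0]},{"travel":[0,0,16.5],"angular":[0,0,0]},{"travel":[0,0,17.4],"angular":[0,0,0]},{"travel":[0,0,17.4],"angular":[0,0,0]},{"travel":[0,0,17.4],"angular":[0,0,0]}]'
python3 -m handwheel '[{"travel":[0,0,0],"angular":[0,0,0]},{"travel":[0,0,0],"angular":[0,0,0]},{"travel":[0,0,0],"angular":[0,0,0]},{"travel":[0,0,0],"angular":[0,0,0]},{"travel":[0,0,0],"angular":[0,0,0]},{"travel":[0,0,0],"angular":[0,0,0]},{"travel":[0,0,0],"angular":[0,0,0]}]' -1 50
```

```text
t: 28.05
position: [0.6283, 0.0088, 0.0287]
orientation: [-0.0, 3.14, -0.001]
contact_force: [0.9, -0.7, 1.0]
finger_gap: 1.004
grasp_force: 0.0
t: 28.75
position: [0.629, 0.0087, 0.0298]
orientation: [-0.0, 3.138, -0.001]
contact_force: [-1.3, -0.7, 5.4]
finger_gap: 0.772
grasp_force: 55.5
```

```bash
python3 -m handwheel '[{"travel":[0,0,-0.5],"angular":[0,0,0]},{"travel":[0,0,-2],"angular":[0,0,0]},{"travel":[0,0,-4.5],"angular":[0,0,0]},{"travel":[0,0,-8],"angular":[0,0,0]},{"travel":[2,-0.5,-12],"angular":[0,0,0]},{"travel":[5,-1.5,-15],"angular":[0,0,0]},{"travel":[8.5,-2.5,-17.5],"angular":[0,0,0]},{"travel":[11.5,-3.3,-19],"angular":[0,0,0]},{"travel":[13.4,-3.8,-19],"angular":[0,0,0]},{"travel":[13.9,-3.9,-19],"angular":[0,0,0]},{"travel":[13.9,-3.9,-19],"angular":[0,0,0]},{"travel":[13.9,-3.9,-19],"angular":[0,0,0]}]'
python3 meas.py w8
python3 - <<'E'
from fit import *
c=pickle.load(open('w8.pkl','rb'));o=get_obs();p=np.array(o['position'])
print('held',[ (dz,fitc(c,p[:2],p[2]-.0098+dz,.034,.01)) for dz in(.030,.032,.034,.036,.038)])
E
```

```text
t: 29.95
position: [0.4894, -0.0299, 0.2179]
orientation: [-0.001, 3.141, -0.0]
contact_force: [-0.0, -0.4, -2.0]
finger_gap: 0.77
grasp_force: 56.2
30.0 [ 0.4895 -0.0299  0.2176] [-0.21  0.23 -0.37  0.98 -0.   -0.21]
tin_1 0.76 [190, 193, 370, 377] [ 0.5899 -0.0265  0.044 ] fit [ 0.5744 -0.0375] 12 [143, 103, 54]
tin_1 0.56 [384, 262, 454, 331] [0.6043 0.1152 0.044 ] fit [0.6088 0.1152] 80 [98, 99, 97]
can 0.9 [208, 112, 265, 165] [ 0.4469 -0.0654  0.038 ] fit [ 0.4464 -0.0654] 80 [242, 244, 245]
can 0.82 [231, 2, 288, 47] [ 0.3528 -0.0438  0.038 ] fit [ 0.3393 -0.0423] 63 [58, 231, 226]
can 0.67 [131, 0, 195, 30] [ 0.3438 -0.1238  0.038 ] fit [ 0.3268 -0.1238] 76 None
pie_1 0.95 [210, 226, 349, 352] [ 0.5965 -0.0271  0.04  ] fit [ 0.5845 -0.0266] 5 [131, 95, 50]
pie_1 0.71 [352, 39, 458, 218] [0.4377 0.084  0.04  ] fit [0.4532 0.0985] 41 [90, 93, 94]
pie_1 0.6 [188, 334, 202, 351] [ 0.6624 -0.118   0.04  ] fit [ 0.6804 -0.1025] 47 [66, 65, 53]
held [(0.03, (np.float64(55.718734950865276), array([ 0.49410357, -0.02784436]))), (0.032, (np.float64(55.72296507267), array([ 0.49210357, -0.02834436]))), (0.034, (np.float64(75.9378579177953), array([ 0.48910357, -0.02834436]))), (0.036, (np.float64(76.73959712839208), array([ 0.48810357, -0.02884436]))), (0.038, (np.float64(116.48736470482656), array([ 0.48510357, -0.02834436])))]
```

View pics/w8.png

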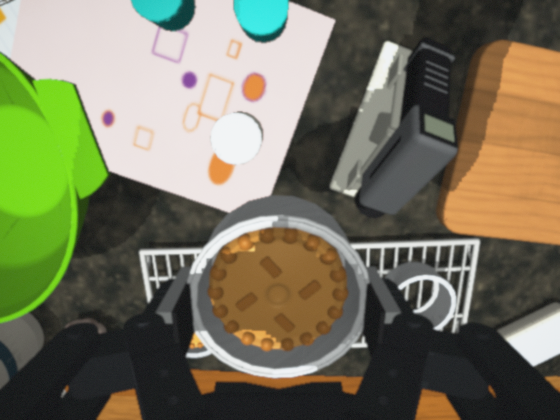

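```bash
python3 -m handwheel '[{"travel":[1,-1,2],"angular":[0,0,0]},{"travel":[2.5,-2.3,5],"angular":[0,0,0]},{"travel":[3.8,-3.3,8],"angular":[0,0,0]},{"travel":[4.27,-3.7,11],"angular":[0,0,0]},{"travel":[4.27,-3.7,13.5],"angular":[0,0,0]},{"travel":[4.27,-3.7,14.8],"angular":[0,0,0]},{"travel":[4.27,-3.7,14.8],"angular":[0,0,0]},{"travel":[4.27,-3.7,14.8],"angular":[0,0,0]},{"travel":[4.27,-3.7,14.8],"angular":[0,0,0]}]'
python3 - <<'E'
from h import *
delta([.4468,-.0669,.052],R.from_matrix(np.diag([-1.,1,-1])))
E
```

```text
t: 31.05
position: [0.4469, -0.0673, 0.0704]
orientation: [-0.001, 3.14, -0.001]
contact_force: [0.5, -0.2, -1.6]
finger_gap: 0.772
grasp_force: 56.4
travel cm [0.01 0.04 1.84] ang [-0.0007  0.0013  0.0006] t 31.05
```

```bash
python3 -m handwheel '[{"travel":[0,0.03,0.6],"angular":[0,0,0]},{"travel":[0,0.03,1.2],"angular":[0,0,0]},{"travel":[0,0.03,1.8],"angular":[0,0,0]},{"travel":[0,0.03,1.8],"angular":[0,0,0]}]'
python3 -m handwheel '[{"travel":[0,0,0.4],"angular":[0,0,0]},{"travel":[0,0,0.8],"angular":[0,0,0]},{"travel":[0,0,1.2],"angular":[0,0,0]},{"travel":[0,0,1.2],"angular":[0,0,0]}]'
```

```text
t: 31.45
position: [0.4453, -0.0666, 0.0509]
orientation: [0.0, -3.14, -0.0]
contact_force: [-0.3, -0.2, -0.5]
finger_gap: 0.772
grasp_force: 56.5
t: 31.85
position: [0.4454, -0.0667, 0.0391]
orientation: [0.0, -3.141, -0.0]
contact_force: [-0.3, -0.4, -1.8]
finger_gap: 0.77
grasp_force: 56.5
```

```bash
python3 -m handwheel '[{"travel":[0,0,0.4],"angular":[0,0,0]},{"travel":[0,0,0.8],"angular":[0,0,0]},{"travel":[0,0,1.2],"angular":[0,0,0]},{"travel":[0,0,1.6],"angular":[0,0,0]},{"travel":[0,0,2.0],"angular":[0,0,0]},{"travel":[0,0,2.4],"angular":[0,0,0]},{"travel":[0,0,2.5],"angular":[0,0,0]},{"travel":[0,0,2.5],"angular":[0,0,0]}]'; python3 c.py w9 pie_1
```

```text
t: 32.65
position: [0.4456, -0.0667, 0.0144]
orientation: [0.0, -3.141, 0.0]
contact_force: [-1.3, -0.4, -0.2]
finger_gap: 0.774
grasp_force: 56.5
32.65 [ 0.446 -0.067  0.014] [-0.31  0.43 -0.71  0.43 -0.   -0.31]
pie_1 [188, 246, 375, 396] 0.93 [ 0.444 -0.064  0.05 ]
```

View pics/w9.png

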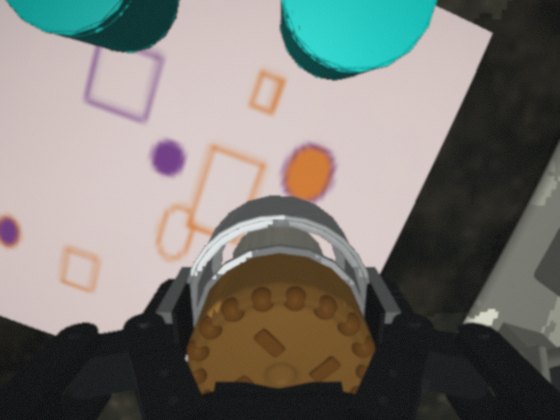

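```bash
python3 -m handwheel '[{"travel":[0,0,0.2],"angular":[0,0,0]},{"travel":[0,0,0.35],"angular":[0,0,0]},{"travel":[0,0,0.35],"angular":[0,0,0]}]'
python3 -m handwheel '[{"travel":[0,0,0],"angular":[0,0,0]},{"travel":[0,0,0],"angular":[0,0,0]},{"travel":[0,0,0],"angular":[0,0,0]},{"travel":[0,0,0],"angular":[0,0,0]},{"travel":[0,0,0],"angular":[0,0,0]},{"travel":[0,0,-1],"angular":[0,0,0]},{"travel":[0,0,-2],"angular":[0,0,0]},{"travel":[0,0,-3],"angular":[0,0,0]},{"travel":[0,0,-3.5],"angular":[0,0,0]},{"travel":[0,0,-3.5],"angular":[0,0,0]}]' 1
python3 c.py w10 pie_1
python3 - <<'E'
from h import *
delta([.446,-.0667,.046],R.from_matrix(np.diag([-1.,1,-1])))
E
```

```text
t: 33.05
position: [0.4465, -0.0663, 0.0122]
orientation: [-0.001, 3.14, 0.002]
contact_force: [-2.8, 3.3, 13.0]
finger_gap: 0.773
grasp_force: 56.7
t: 34.05
position: [0.4468, -0.0671, 0.0473]
orientation: [-0.0, 3.139, -0.001]
contact_force: [0.7, -0.5, 0.7]
finger_gap: 0.999
grasp_force: 0.0
34.05 [ 0.447 -0.067  0.047] [-0.31  0.37 -0.68  0.51 -0.   -0.31]
pie_1 [205, 211, 358, 370] 0.89 [ 0.452 -0.064  0.05 ]
travel cm [-0.    0.01  0.04] ang [-0.0004  0.0004  0.0003] t 34.15
```

View pics/w10.png

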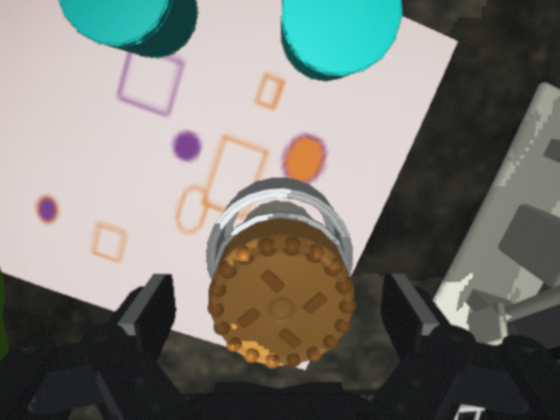

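```bash
python3 -m handwheel '[{"travel":[0,0,0.1],"angular":[0,0,0]},{"travel":[0,0,0.1],"angular":[0,0,0]},{"travel":[0,0,0.1],"angular":[0,0,0]},{"travel":[0,0,0.1],"angular":[0,0,0]},{"travel":[0,0,0.1],"angular":[0,0,0]},{"travel":[0,0,0.1],"angular":[0,0,0]},{"travel":[0,0,0.1],"angular":[0,0,0]},{"travel":[0,0,0.1],"angular":[0,0,0]}]' -1 30
python3 -m handwheel '[{"travel":[0,0,-0.5],"angular":[0,0,0]},{"travel":[0,0,-1.5],"angular":[0,0,0]},{"travel":[0,0,-3.5],"angular":[0,0,0]},{"travel":[0,0,-6.5],"angular":[0,0,0]},{"travel":[0,0,-10],"angular":[0,0,0]},{"travel":[0,0,-13],"angular":[0,0,0]},{"travel":[0,0,-14],"angular":[0,0,0]},{"travel":[0,0,-14],"angular":[0,0,0]}]'
python3 c.py w11 pie_1 tin_1 board
python3 - <<'E'
from h import *
delta([.45,.21,.19],R.from_matrix(np.diag([-1.,1,-1])))
delta([.47,.32,.19],R.from_matrix(np.diag([-1.,1,-1])))
E
```

```text
t: 34.95
position: [0.4455, -0.0666, 0.0451]
orientation: [0.0, -3.141, -0.0]
contact_force: [-1.4, -0.2, 5.5]
finger_gap: 0.659
grasp_force: 30.8
t: 35.75
position: [0.447, -0.0671, 0.1866]
orientation: [-0.001, 3.138, -0.002]
contact_force: [1.1, -0.8, -1.3]
finger_gap: 0.654
grasp_force: 32.2
35.75 [ 0.447 -0.067  0.187] [-0.31  0.18 -0.51  0.88 -0.   -0.31]
pie_1 [198, 359, 257, 392] 0.95 [ 0.627 -0.115  0.05 ]
pie_1 [203, 217, 354, 376] 0.77 [ 0.538 -0.065  0.05 ]
tin_1 [196, 338, 264, 383] 0.97 [ 0.609 -0.112  0.05 ]
tin_1 [429, 311, 494, 386] 0.73 [0.599 0.111 0.05 ]
tin_1 [241, 137, 322, 219] 0.58 [ 0.431 -0.063  0.05 ]
tin_1 [252, 158, 305, 216] 0.27 [ 0.439 -0.066  0.05 ]
board [476, 84, 560, 288] 0.73 [0.437 0.134 0.05 ]
travel cm [-0.53 27.64 -0.62] ang [ 0.0007 -0.003   0.0002] t 35.95
travel cm [-2.53 38.64 -0.62] ang [ 0.0007 -0.003   0.0002] t 35.95
```

```bash
python3 -m handwheel '[{"travel":[0,1.5,-0.5],"angular":[0,0,0]},{"travel":[-0.3,5,-1],"angular":[0,0,0]},{"travel":[-0.5,9,-1],"angular":[0,0,0]},{"travel":[-0.8,13,-1],"angular":[0,0,0]},{"travel":[-1,17,-1],"angular":[0,0,0]},{"travel":[-1.2,21,-1],"angular":[0,0,0]},{"travel":[-1.5,25,-1],"angular":[0,0,0]},{"travel":[-1.8,29,-1],"angular":[0,0,0]},{"travel":[-2,33,-1],"angular":[0,0,0]},{"travel":[-2.2,37,-1],"angular":[0,0,0]},{"travel":[-2.5,39.5,-1],"angular":[0,0,0]},{"travel":[-2.5,40.6,-1],"angular":[0,0,0]},{"travel":[-2.5,40.6,-1],"angular":[0,0,0]},{"travel":[-2.5,40.6,-1],"angular":[0,0,0]}]'
python3 - <<'E'
from h import *
c=camera('top');save(c,'top3.png')
for l in ['board','can','tin_1','pie_1']:
  for d in look_for(c,l)[:5]: print(l,np.round(d['bbox']).tolist(),round(d['score'],2),atz(c,*cen(d['bbox']),.03).round(3))
delta([.47,.34,.022],R.from_matrix(np.diag([-1.,1,-1])))
E
```

```text
t: 37.35
position: [0.4702, 0.3381, 0.1941]
orientation: [-0.0, -3.14, 0.003]
contact_force: [-0.3, 0.4, -0.4]
finger_gap: 0.655
grasp_force: 32.3
board [120.0, 200.0, 224.0, 278.0] 0.61 [0.455 0.278 0.03 ]
board [301.0, 169.0, 326.0, 196.0] 0.4 [ 0.628 -0.127  0.03 ]
can [280.0, 276.0, 294.0, 292.0] 0.76 [ 0.332 -0.051  0.03 ]
can [306.0, 277.0, 326.0, 295.0] 0.66 [ 0.329 -0.135  0.03 ]
can [284.0, 242.0, 298.0, 256.0] 0.5 [ 0.432 -0.063  0.03 ]
can [228.0, 220.0, 254.0, 276.0] 0.31 [0.433 0.08  0.03 ]
tin_1 [220.0, 174.0, 247.0, 202.0] 0.74 [0.609 0.107 0.03 ]
tin_1 [306.0, 170.0, 316.0, 172.0] 0.72 [ 0.663 -0.119  0.03 ]
tin_1 [284.0, 241.0, 302.0, 252.0] 0.52 [ 0.439 -0.069  0.03 ]
pie_1 [303.0, 174.0, 324.0, 189.0] 0.82 [ 0.631 -0.127  0.03 ]
pie_1 [125.0, 226.0, 142.0, 237.0] 0.43 [0.476 0.389 0.03 ]
travel cm [ 0.1   0.18 17.32] ang [-0.0002 -0.     -0.0013] t 37.6
```

```bash
python3 -m handwheel '[{"travel":[0,0.1,3],"angular":[0,0,0]},{"travel":[0,0.1,7],"angular":[0,0,0]},{"travel":[0,0.1,11],"angular":[0,0,0]},{"travel":[0,0.1,14],"angular":[0,0,0]},{"travel":[0,0.1,16],"angular":[0,0,0]},{"travel":[0,0.1,16.8],"angular":[0,0,0]},{"travel":[0,0.1,17],"angular":[0,0,0]},{"travel":[0,0.1,17.2],"angular":[0,0,0]},{"travel":[0,0.1,17.2],"angular":[0,0,0]}]'
python3 -m handwheel '[{"travel":[0,0,0.1],"angular":[0,0,0]},{"travel":[0,0,0.2],"angular":[0,0,0]},{"travel":[0,0,0.3],"angular":[0,0,0]},{"travel":[0,0,0.3],"angular":[0,0,0]},{"travel":[0,0,0.3],"angular":[0,0,0]}]'
```

```text
t: 38.5
position: [0.4717, 0.3406, 0.0242]
orientation: [-0.0, 3.14, 0.001]
contact_force: [-0.8, 0.4, -1.7]
finger_gap: 0.648
grasp_force: 32.4
t: 39.0
position: [0.4707, 0.3402, 0.0201]
orientation: [0.0, -3.141, 0.0]
contact_force: [0.5, -0.0, -1.5]
finger_gap: 0.655
grasp_force: 32.4
```

```bash
python3 -m handwheel '[{"travel":[0,0,0.1],"angular":[0,0,0]},{"travel":[0,0,0.2],"angular":[0,0,0]},{"travel":[0,0,0.25],"angular":[0,0,0]},{"travel":[0,0,0.25],"angular":[0,0,0]}]'
```

```text
t: 39.4
position: [0.4708, 0.3403, 0.0181]
orientation: [-0.001, 3.142, 0.0]
contact_force: [-2.0, -2.0, 5.3]
finger_gap: 0.651
grasp_force: 33.4
```

```bash
python3 -m handwheel '[{"travel":[0,0,0],"angular":[0,0,0]},{"travel":[0,0,0],"angular":[0,0,0]},{"travel":[0,0,0],"angular":[0,0,0]},{"travel":[0,0,0],"angular":[0,0,0]},{"travel":[0,0,-1],"angular":[0,0,0]},{"travel":[0,0,-3.5],"angular":[0,0,0]},{"travel":[0,0,-7],"angular":[0,0,0]},{"travel":[0,0,-11],"angular":[0,0,0]},{"travel":[0,-2,-15],"angular":[0,0,0]},{"travel":[0.5,-6,-17.5],"angular":[0,0,0]},{"travel":[0.8,-11,-18],"angular":[0,0,0]},{"travel":[1.2,-16,-18],"angular":[0,0,0]},{"travel":[1.5,-21,-18],"angular":[0,0,0]},{"travel":[1.8,-26,-18],"angular":[0,0,0]},{"travel":[2,-31,-18],"angular":[0,0,0]},{"travel":[2.2,-35,-18],"angular":[0,0,0]},{"travel":[2.4,-38.5,-18],"angular":[0,0,0]},{"travel":[2.4,-40.7,-18],"angular":[0,0,0]},{"travel":[2.4,-40.7,-18],"angular":[0,0,0]},{"travel":[2.4,-40.7,-18],"angular":[0,0,0]}]' 1
cat > m2.py <<'E'
from fit import *
import sys
c=camera('wrist');save(c,sys.argv[1]+'.png');pickle.dump(c,open(sys.argv[1]+'.pkl','wb'))
o=get_obs();print(o['t'],np.round(o['position'],4))
x,y=float(sys.argv[2]),float(sys.argv[3])
for z,r in zip(map(float,sys.argv[4::2]),map(float,sys.argv[5::2])):
    s,q=fitc(c,(x,y),z,r,.02);print(z,r,'fit',q.round(4),round(s))
for l in('tin_1','pie_1','can','board'): print(l,[(np.round(d['bbox']).astype(int).tolist(),round(d['score'],2),atz(c,*cen(d['bbox']),.03).round(3).tolist()) for d in look_for(c,l)[:4]])
E
python3 m2.py w12 .446 -.067 .034 .034 .048 .022
```

```text
t: 41.4
position: [0.4468, -0.0668, 0.1981]
orientation: [0.001, 3.141, 0.0]
contact_force: [-0.0, 0.7, 0.3]
finger_gap: 0.997
grasp_force: 0.0
41.45 [ 0.4467 -0.0662  0.1979]
0.034 0.034 fit [ 0.441  -0.0565] 58
0.048 0.022 fit [ 0.445  -0.0655] 56
tin_1 [([191, 330, 262, 394], 0.59, [0.637, -0.121, 0.03]), ([241, 137, 320, 222], 0.56, [0.439, -0.063, 0.03])]
pie_1 [([197, 355, 254, 390], 0.57, [0.651, -0.123, 0.03])]
can [([281, 27, 334, 93], 0.93, [0.34, -0.041, 0.03]), ([252, 158, 303, 216], 0.87, [0.446, -0.066, 0.03]), ([172, 11, 234, 78], 0.69, [0.327, -0.126, 0.03])]
board [([469, 86, 560, 284], 0.86, [0.444, 0.153, 0.03])]
```

```bash
python3 -m handwheel '[{"travel":[0,0,4],"angular":[0,0,0]},{"travel":[0.1,0,8.5],"angular":[0,0,0]},{"travel":[0.1,0,12.5],"angular":[0,0,0]},{"travel":[0.1,0,15.5],"angular":[0,0,0]},{"travel":[0.1,0,17.5],"angular":[0,0,0]},{"travel":[0.1,0,18.6],"angular":[0,0,0]},{"travel":[0.1,0,18.6],"angular":[0,0,0]},{"travel":[0.1,0,18.6],"angular":[0,0,0]}]'
python3 -m handwheel '[{"travel":[0,0,0],"angular":[0,0,0]},{"travel":[0,0,0],"angular":[0,0,0]},{"travel":[0,0,0],"angular":[0,0,0]},{"travel":[0,0,0],"angular":[0,0,0]},{"travel":[0,0,0],"angular":[0,0,0]},{"travel":[0,0,0],"angular":[0,0,0]}]' -1 50
python3 -m handwheel '[{"travel":[0,0,-0.5],"angular":[0,0,0]},{"travel":[0,0,-1.5],"angular":[0,0,0]},{"travel":[0,0,-3],"angular":[0,0,0]},{"travel":[0,0,-5],"angular":[0,0,0]},{"travel":[0,0,-7.5],"angular":[0,0,0]},{"travel":[0,0,-11],"angular":[0,0,0]},{"travel":[0,0,-15],"angular":[0,0,0]},{"travel":[0,0,-18],"angular":[0,0,0]},{"travel":[0,0,-20],"angular":[0,0,0]},{"travel":[0,0,-20],"angular":[0,0,0]},{"travel":[0,0,-20],"angular":[0,0,0]}]'
python3 m2.py w13 .446 -.067 .048 .022
```

```text
t: 42.45
position: [0.4464, -0.0667, 0.0122]
orientation: [-0.001, 3.141, -0.001]
contact_force: [-0.2, 0.5, -0.7]
finger_gap: 1.001
grasp_force: 0.0
t: 43.05
position: [0.447, -0.0671, 0.0133]
orientation: [0.0, 3.139, -0.001]
contact_force: [-0.8, 0.5, 8.7]
finger_gap: 0.764
grasp_force: 52.8
t: 44.15
position: [0.4457, -0.0668, 0.2119]
orientation: [-0.0, 3.141, -0.001]
contact_force: [0.2, 0.5, -1.4]
finger_gap: 0.762
grasp_force: 55.4
44.2 [ 0.4452 -0.0666  0.2111]
0.048 0.022 fit [ 0.4445 -0.0655] 25
tin_1 [([188, 184, 372, 362], 0.72, [0.537, -0.064, 0.03]), ([196, 332, 263, 390], 0.72, [0.646, -0.12, 0.03]), ([418, 300, 473, 330], 0.55, [0.589, 0.114, 0.03])]
pie_1 [([200, 344, 255, 383], 0.95, [0.65, -0.122, 0.03])]
can [([175, 20, 237, 80], 0.82, [0.329, -0.126, 0.03]), ([280, 32, 334, 94], 0.8, [0.34, -0.04, 0.03]), ([256, 155, 302, 189], 0.75, [0.434, -0.065, 0.03]), ([464, 86, 560, 281], 0.61, [0.444, 0.16, 0.03])]
board [([465, 88, 560, 281], 0.64, [0.445, 0.16, 0.03])]
```

```bash
python3 -m handwheel '[{"travel":[0,-2,0],"angular":[0,0,0]},{"travel":[0,-6,0],"angular":[0,0,0]},{"travel":[-0.2,-11,0],"angular":[0,0,0]},{"travel":[-0.3,-16,0],"angular":[0,0,0]},{"travel":[-0.3,-20,0],"angular":[0,0,0]},{"travel":[-0.3,-23.3,0],"angular":[0,0,0]},{"travel":[-0.3,-23.3,0],"angular":[0,0,0]},{"travel":[-0.3,-23.3,2],"angular":[0,0,0]},{"travel":[-0.3,-23.3,6],"angular":[0,0,0]},{"travel":[-0.3,-23.3,10],"angular":[0,0,0]},{"travel":[-0.3,-23.3,13],"angular":[0,0,0]},{"travel":[-0.3,-23.3,15.2],"angular":[0,0,0]},{"travel":[-0.3,-23.3,15.2],"angular":[0,0,0]},{"travel":[-0.3,-23.3,15.2],"angular":[0,0,0]}]'
python3 -m handwheel '[{"travel":[0,0,0],"angular":[0,0,0]},{"travel":[0,0,0],"angular":[0,0,0]},{"travel":[0,0,0],"angular":[0,0,0]},{"travel":[0,0,0],"angular":[0,0,0]},{"travel":[0,0,-1],"angular":[0,0,0]},{"travel":[0,0,-3],"angular":[0,0,0]},{"travel":[0,0,-7],"angular":[0,0,0]},{"travel":[0,0,-11],"angular":[0,0,0]},{"travel":[0,0,-15],"angular":[0,0,0]},{"travel":[0,0,-17],"angular":[0,0,0]},{"travel":[0,0,-17],"angular":[0,0,0]}]' 1
python3 m2.py w14 .634 -.118 .054 .034 .058 .034
```

```text
t: 45.8
position: [0.4486, -0.299, 0.0595]
orientation: [0.001, -3.14, -0.001]
contact_force: [0.4, -0.1, -0.6]
finger_gap: 0.76
grasp_force: 55.5
t: 46.9
position: [0.4506, -0.3013, 0.2342]
orientation: [-0.0, 3.136, -0.008]
contact_force: [-0.7, -1.6, -0.2]
finger_gap: 1.001
grasp_force: 0.0
46.95 [ 0.4497 -0.3004  0.2318]
0.054 0.034 fit [ 0.632 -0.118] 32
0.058 0.034 fit [ 0.6295 -0.1205] 31
tin_1 [([437, 303, 470, 329], 0.71, [0.612, -0.099, 0.03]), ([246, 148, 322, 223], 0.56, [0.458, -0.295, 0.03])]
pie_1 [([98, 55, 482, 357], 0.34, [0.479, -0.289, 0.03])]
can [([508, 45, 559, 95], 0.93, [0.344, -0.057, 0.03]), ([432, 18, 500, 76], 0.84, [0.326, -0.128, 0.03]), ([475, 149, 542, 199], 0.79, [0.445, -0.067, 0.03])]
board []
```

```bash
python3 -m handwheel '[{"travel":[-1.5,1.5,0],"angular":[0,0,0]},{"travel":[-4,4,0],"angular":[0,0,0]},{"travel":[-7.5,7.5,0],"angular":[0,0,0]},{"travel":[-11,11,1],"angular":[0,0,0]},{"travel":[-14.5,14.5,2],"angular":[0,0,0]},{"travel":[-17,17,3.2],"angular":[0,0,0]},{"travel":[-18.4,18.2,3.2],"angular":[0,0,0]},{"travel":[-18.4,18.2,3.2],"angular":[0,0,0]},{"travel":[-18.4,18.2,3.2],"angular":[0,0,0]}]'
python3 m2.py w15 .634 -.118 .054 .034 .056 .034 .058 .034
python3 - <<'E'
from h import *
delta([.634,-.118,.028],R.from_matrix(np.diag([-1.,1,-1])))
E
```

```text
t: 48.05
position: [0.6321, -0.1175, 0.1962]
orientation: [0.001, -3.139, -0.0]
contact_force: [0.2, -0.7, -0.0]
finger_gap: 1.001
grasp_force: 0.0
48.1 [ 0.6319 -0.1181  0.1967]
0.054 0.034 fit [ 0.6345 -0.118 ] 94
0.056 0.034 fit [ 0.634 -0.118] 113
0.058 0.034 fit [ 0.6335 -0.118 ] 126
tin_1 [([492, 130, 559, 211], 0.86, [0.614, 0.11, 0.03]), ([231, 153, 318, 236], 0.83, [0.637, -0.119, 0.03])]
pie_1 [([245, 162, 309, 227], 0.74, [0.637, -0.117, 0.03]), ([1, 192, 91, 311], 0.22, [0.694, -0.342, 0.03])]
can []
board [([548, 28, 560, 92], 0.83, [0.517, 0.12, 0.03])]
travel cm [-0.17  0.08 16.99] ang [-0.0003 -0.     -0.0013] t 48.3
```

```bash
python3 -m handwheel '[{"travel":[-0.1,0,4],"angular":[0,0,0]},{"travel":[-0.17,0,8.5],"angular":[0,0,0]},{"travel":[-0.17,0,12],"angular":[0,0,0]},{"travel":[-0.17,0,14.5],"angular":[0,0,0]},{"travel":[-0.17,0,16.2],"angular":[0,0,0]},{"travel":[-0.17,0,17],"angular":[0,0,0]},{"travel":[-0.17,0,17],"angular":[0,0,0]},{"travel":[-0.17,0,17],"angular":[0,0,0]}]'
python3 -m handwheel '[{"travel":[0,0,0],"angular":[0,0,0]},{"travel":[0,0,0],"angular":[0,0,0]},{"travel":[0,0,0],"angular":[0,0,0]},{"travel":[0,0,0],"angular":[0,0,0]},{"travel":[0,0,0],"angular":[0,0,0]},{"travel":[0,0,0],"angular":[0,0,0]},{"travel":[0,0,0],"angular":[0,0,0]}]' -1 50
python3 -m handwheel '[{"travel":[0,0,-0.5],"angular":[0,0,0]},{"travel":[0,0,-2],"angular":[0,0,0]},{"travel":[0,0,-4.5],"angular":[0,0,0]},{"travel":[0,0,-8],"angular":[0,0,0]},{"travel":[2,1,-12],"angular":[0,0,0]},{"travel":[5,3,-15],"angular":[0,0,0]},{"travel":[8.5,5,-17.5],"angular":[0,0,0]},{"travel":[11.5,7,-19],"angular":[0,0,0]},{"travel":[14,8.5,-19],"angular":[0,0,0]},{"travel":[14.4,8.8,-19],"angular":[0,0,0]},{"travel":[14.4,8.8,-19],"angular":[0,0,0]},{"travel":[14.4,8.8,-19],"angular":[0,0,0]}]'
python3 m2.py w16 .446 -.066 .048 .022
python3 - <<'E'
from fit import *
c=pickle.load(open('w16.pkl','rb'));o=get_obs();p=np.array(o['position'])
print('held',[ (dz,fitc(c,p[:2],p[2]-.0098+dz,.034,.01)) for dz in(.034,.036)])
E
```

```text
t: 49.1
position: [0.6352, -0.1183, 0.0287]
orientation: [0.0, 3.14, -0.001]
contact_force: [-0.3, 0.2, 0.4]
finger_gap: 1.0
grasp_force: 0.0
t: 49.8
position: [0.6358, -0.1183, 0.0299]
orientation: [-0.001, 3.139, -0.002]
contact_force: [-1.8, -0.7, 7.3]
finger_gap: 0.784
grasp_force: 55.1
t: 51.0
position: [0.4916, -0.0302, 0.2182]
orientation: [-0.0, 3.14, -0.001]
contact_force: [-0.2, -0.3, -1.5]
finger_gap: 0.784
grasp_force: 56.8
51.05 [ 0.4917 -0.0303  0.2179]
0.048 0.022 fit [ 0.4445 -0.065 ] 77
tin_1 [([1, 113, 44, 189], 0.95, [0.459, -0.275, 0.03]), ([186, 195, 370, 378], 0.84, [0.601, -0.029, 0.03]), ([384, 260, 458, 330], 0.8, [0.614, 0.123, 0.03])]
pie_1 [([206, 227, 350, 354], 0.8, [0.606, -0.029, 0.03])]
can [([132, 0, 197, 31], 0.82, [0.345, -0.125, 0.03]), ([208, 109, 263, 161], 0.76, [0.447, -0.068, 0.03]), ([233, 0, 291, 43], 0.67, [0.351, -0.042, 0.03]), ([2, 112, 45, 190], 0.54, [0.458, -0.274, 0.03])]
board [([436, 35, 560, 242], 0.98, [0.448, 0.178, 0.03])]
held [(0.034, (np.float64(74.29053405182589), array([ 0.49250837, -0.02868336]))), (0.036, (np.float64(90.28262157690814), array([ 0.49100837, -0.02868336])))]
```

```bash
python3 -m handwheel '[{"travel":[1,-1,2],"angular":[0,0,0]},{"travel":[2.5,-2.3,5],"angular":[0,0,0]},{"travel":[3.8,-3.3,8],"angular":[0,0,0]},{"travel":[4.75,-3.6,11],"angular":[0,0,0]},{"travel":[4.75,-3.6,13.5],"angular":[0,0,0]},{"travel":[4.75,-3.6,14.8],"angular":[0,0,0]},{"travel":[4.75,-3.6,14.8],"angular":[0,0,0]},{"travel":[4.75,-3.6,14.8],"angular":[0,0,0]},{"travel":[4.75,-3.6,14.8],"angular":[0,0,0]}]'
python3 -m handwheel '[{"travel":[0,0.03,0.6],"angular":[0,0,0]},{"travel":[0,0.03,1.2],"angular":[0,0,0]},{"travel":[0,0.03,1.8],"angular":[0,0,0]},{"travel":[0,0.03,1.8],"angular":[0,0,0]}]'
python3 -m handwheel '[{"travel":[0,0,0.4],"angular":[0,0,0]},{"travel":[0,0,0.8],"angular":[0,0,0]},{"travel":[0,0,1.2],"angular":[0,0,0]},{"travel":[0,0,1.2],"angular":[0,0,0]}]'
```

```text
t: 52.15
position: [0.444, -0.0661, 0.0704]
orientation: [-0.0, 3.14, -0.001]
contact_force: [-0.4, 0.2, -2.1]
finger_gap: 0.782
grasp_force: 56.8
t: 52.55
position: [0.4425, -0.0653, 0.0509]
orientation: [0.001, -3.14, -0.0]
contact_force: [-0.3, 0.3, -0.2]
finger_gap: 0.782
grasp_force: 56.9
t: 52.95
position: [0.4426, -0.0654, 0.0391]
orientation: [0.0, -3.141, -0.0]
contact_force: [0.1, -0.2, -1.4]
finger_gap: 0.779
grasp_force: 56.9
```

```bash
python3 -m handwheel '[{"travel":[0,0,0.4],"angular":[0,0,0]},{"travel":[0,0,0.8],"angular":[0,0,0]},{"travel":[0,0,1.2],"angular":[0,0,0]},{"travel":[0,0,1.6],"angular":[0,0,0]},{"travel":[0,0,2.0],"angular":[0,0,0]},{"travel":[0,0,2.4],"angular":[0,0,0]},{"travel":[0,0,2.6],"angular":[0,0,0]},{"travel":[0,0,2.75],"angular":[0,0,0]},{"travel":[0,0,2.75],"angular":[0,0,0]}]'; python3 c.py w17 pie_1 tin_1 can
```

```text
t: 53.85
position: [0.443, -0.0653, 0.0121]
orientation: [0.001, -3.141, -0.001]
contact_force: [-1.3, 0.9, 2.4]
finger_gap: 0.782
grasp_force: 57.0
53.85 [ 0.443 -0.065  0.012] [-0.31  0.43 -0.72  0.42  0.   -0.31]
pie_1 [184, 248, 374, 394] 0.75 [ 0.439 -0.064  0.05 ]
tin_1 [188, 196, 369, 318] 0.72 [ 0.415 -0.064  0.05 ]
can [275, 1, 434, 88] 0.81 [ 0.353 -0.043  0.05 ]
can [1, 0, 176, 59] 0.72 [ 0.348 -0.116  0.05 ]
```

```bash
python3 -m handwheel '[{"travel":[0,0,0],"angular":[0,0,0]},{"travel":[0,0,0],"angular":[0,0,0]},{"travel":[0,0,0],"angular":[0,0,0]},{"travel":[0,0,0],"angular":[0,0,0]},{"travel":[0,0,0],"angular":[0,0,0]},{"travel":[0,0,-1],"angular":[0,0,0]},{"travel":[0,0,-2],"angular":[0,0,0]},{"travel":[0,0,-3],"angular":[0,0,0]},{"travel":[0,0,-3.4],"angular":[0,0,0]},{"travel":[0,0,-3.4],"angular":[0,0,0]}]' 1
python3 c.py w18 pie_1
python3 -m handwheel '[{"travel":[0,0,0],"angular":[0,0,0]},{"travel":[0,0,0],"angular":[0,0,0]},{"travel":[0,0,0],"angular":[0,0,0]},{"travel":[0,0,0],"angular":[0,0,0]},{"travel":[0,0,0],"angular":[0,0,0]},{"travel":[0,0,0],"angular":[0,0,0]},{"travel":[0,0,0],"angular":[0,0,0]},{"travel":[0,0,0],"angular":[0,0,0]}]' -1 30
```

```text
t: 55.05
position: [0.4439, -0.0657, 0.0472]
orientation: [-0.0, 3.14, -0.001]
contact_force: [-0.5, -0.9, 0.4]
finger_gap: 0.999
grasp_force: 0.0
55.05 [ 0.444 -0.066  0.047] [-0.31  0.37 -0.69  0.51 -0.   -0.31]
pie_1 [500, 310, 560, 361] 0.67 [0.476 0.059 0.05 ]
pie_1 [204, 214, 354, 370] 0.56 [ 0.449 -0.064  0.05 ]
t: 55.95
position: [0.4428, -0.0649, 0.0462]
orientation: [0.001, -3.141, -0.002]
contact_force: [-0.9, 1.7, 4.1]
finger_gap: 0.655
grasp_force: 34.8
```

```bash
python3 -m handwheel '[{"travel":[0,0,-0.5],"angular":[0,0,0]},{"travel":[0,0,-1.5],"angular":[0,0,0]},{"travel":[0,0,-3.5],"angular":[0,0,0]},{"travel":[0,0,-6.5],"angular":[0,0,0]},{"travel":[0,0,-10],"angular":[0,0,0]},{"travel":[0,1,-13],"angular":[0,0,0]},{"travel":[0,3,-15],"angular":[0,0,0]},{"travel":[0,6,-15],"angular":[0,0,0]},{"travel":[0,10,-15],"angular":[0,0,0]},{"travel":[-0.3,14,-15],"angular":[0,0,0]},{"travel":[-0.5,18,-15],"angular":[0,0,0]},{"travel":[-0.7,22,-15],"angular":[0,0,0]},{"travel":[-0.7,26,-15],"angular":[0,0,0]},{"travel":[-0.7,28.5,-15],"angular":[0,0,0]},{"travel":[-0.7,29.3,-15],"angular":[0,0,0]},{"travel":[-0.7,29.3,-15],"angular":[0,0,0]},{"travel":[-0.7,29.3,-15],"angular":[0,0,0]}]'
python3 m2.py w19 .47 .34 .049 .028
python3 - <<'E'
from h import *
delta([.45,.225,.025],R.from_matrix(np.diag([-1.,1,-1])))
E
```

```text
t: 57.65
position: [0.4498, 0.2266, 0.1961]
orientation: [-0.0, -3.141, 0.002]
contact_force: [0.4, -0.4, -0.7]
finger_gap: 0.656
grasp_force: 35.9
57.7 [0.4499 0.2264 0.1961]
0.049 0.028 fit [0.463  0.3335] 65
tin_1 [([0, 145, 22, 208], 0.87, [0.436, -0.018, 0.03])]
pie_1 [([367, 177, 440, 246], 0.81, [0.471, 0.342, 0.03]), ([204, 216, 356, 378], 0.71, [0.559, 0.23, 0.03]), ([28, 84, 144, 268], 0.39, [0.437, 0.055, 0.03])]
can [([0, 50, 12, 95], 0.89, [0.345, -0.006, 0.03])]
board [([186, 76, 517, 303], 0.88, [0.451, 0.293, 0.03])]
travel cm [ 1.000e-02 -1.500e-01  1.712e+01] ang [-0.0003 -0.0001 -0.0014] t 57.9
```

```bash
python3 -m handwheel '[{"travel":[0,-0.1,3],"angular":[0,0,0]},{"travel":[0,-0.1,7],"angular":[0,0,0]},{"travel":[0,-0.1,11],"angular":[0,0,0]},{"travel":[0,-0.1,14],"angular":[0,0,0]},{"travel":[0,-0.1,16],"angular":[0,0,0]},{"travel":[0,-0.1,16.8],"angular":[0,0,0]},{"travel":[0,-0.1,17.1],"angular":[0,0,0]},{"travel":[0,-0.1,17.3],"angular":[0,0,0]},{"travel":[0,-0.1,17.3],"angular":[0,0,0]}]'
python3 -m handwheel '[{"travel":[0,0,0.1],"angular":[0,0,0]},{"travel":[0,0,0.2],"angular":[0,0,0]},{"travel":[0,0,0.3],"angular":[0,0,0]},{"travel":[0,0,0.4],"angular":[0,0,0]},{"travel":[0,0,0.4],"angular":[0,0,0]}]'
```

```text
t: 58.8
position: [0.4508, 0.2267, 0.0239]
orientation: [-0.0, 3.14, 0.001]
contact_force: [-0.8, -0.9, -1.6]
finger_gap: 0.653
grasp_force: 35.9
t: 59.3
position: [0.4502, 0.2266, 0.0194]
orientation: [-0.001, 3.141, 0.0]
contact_force: [-1.3, -0.3, 3.3]
finger_gap: 0.653
grasp_force: 36.0
```

Contact; release and go back to the second ring on the can at about (0.443, -0.065).

```bash
python3 -m handwheel '[{"travel":[0,0,0.05],"angular":[0,0,0]},{"travel":[0,0,0.05],"angular":[0,0,0]},{"travel":[0,0,0.05],"angular":[0,0,0]},{"travel":[0,0,0.05],"angular":[0,0,0]},{"travel":[0,0,-1],"angular":[0,0,0]},{"travel":[0,0,-3.5],"angular":[0,0,0]},{"travel":[0,0,-7],"angular":[0,0,0]},{"travel":[0,0,-11],"angular":[0,0,0]},{"travel":[0,-1,-15],"angular":[0,0,0]},{"travel":[0.2,-4,-17.5],"angular":[0,0,0]},{"travel":[0.4,-8,-18],"angular":[0,0,0]},{"travel":[0.6,-13,-18],"angular":[0,0,0]},{"travel":[0.7,-18,-18],"angular":[0,0,0]},{"travel":[0.7,-23,-18],"angular":[0,0,0]},{"travel":[0.7,-27,-18],"angular":[0,0,0]},{"travel":[0.7,-29.2,-18],"angular":[0,0,0]},{"travel":[0.7,-29.2,-18],"angular":[0,0,0]},{"travel":[0.7,-29.2,-18],"angular":[0,0,0]}]' 1
python3 m2.py w20 .444 -.065 .034 .034 .048 .022
```

```text
t: 61.1
position: [0.4429, -0.0655, 0.1996]
orientation: [0.001, 3.141, 0.0]
contact_force: [-0.2, 0.4, -0.1]
finger_gap: 0.998
grasp_force: 0.0
61.15 [ 0.4429 -0.0649  0.1995]
0.034 0.034 fit [ 0.441  -0.0555] 62
0.048 0.022 fit [ 0.4445 -0.0645] 84
tin_1 [([2, 162, 77, 246], 0.9, [0.457, -0.289, 0.03]), ([238, 144, 318, 226], 0.82, [0.44, -0.064, 0.03]), ([444, 311, 489, 345], 0.62, [0.595, 0.134, 0.03]), ([250, 158, 302, 220], 0.36, [0.444, -0.066, 0.03])]
pie_1 [([546, 175, 559, 220], 0.62, [0.452, 0.198, 0.03]), ([250, 159, 303, 219], 0.3, [0.444, -0.066, 0.03])]
can [([277, 34, 335, 99], 0.96, [0.341, -0.041, 0.03]), ([251, 162, 302, 222], 0.91, [0.447, -0.065, 0.03]), ([168, 16, 232, 86], 0.88, [0.328, -0.127, 0.03])]
board [([466, 92, 560, 285], 0.8, [0.443, 0.155, 0.03])]
```

```bash
python3 -m handwheel '[{"travel":[0,0,4],"angular":[0,0,0]},{"travel":[0,0,8.5],"angular":[0,0,0]},{"travel":[0,0,12.5],"angular":[0,0,0]},{"travel":[0,0,15.5],"angular":[0,0,0]},{"travel":[0,0,17.5],"angular":[0,0,0]},{"travel":[0,0,18.7],"angular":[0,0,0]},{"travel":[0,0,18.7],"angular":[0,0,0]},{"travel":[0,0,18.7],"angular":[0,0,0]}]'
python3 -m handwheel '[{"travel":[0,0,0],"angular":[0,0,0]},{"travel":[0,0,0],"angular":[0,0,0]},{"travel":[0,0,0],"angular":[0,0,0]},{"travel":[0,0,0],"angular":[0,0,0]},{"travel":[0,0,0],"angular":[0,0,0]},{"travel":[0,0,0],"angular":[0,0,0]}]' -1 50
python3 -m handwheel '[{"travel":[0,0,-0.5],"angular":[0,0,0]},{"travel":[0,0,-1.5],"angular":[0,0,0]},{"travel":[0,0,-3],"angular":[0,0,0]},{"travel":[0,0,-5],"angular":[0,0,0]},{"travel":[0,0,-7.5],"angular":[0,0,0]},{"travel":[0,0,-11],"angular":[0,0,0]},{"travel":[0,0,-15],"angular":[0,0,0]},{"travel":[0,0,-18],"angular":[0,0,0]},{"travel":[0,0,-20],"angular":[0,0,0]},{"travel":[0,0,-20],"angular":[0,0,0]},{"travel":[0,0,-20],"angular":[0,0,0]}]'
python3 m2.py w21 .446 -.067 .048 .022
```

```text
t: 62.15
position: [0.4431, -0.065, 0.0123]
orientation: [0.002, -3.141, -0.0]
contact_force: [0.2, 0.3, -0.2]
finger_gap: 1.0
grasp_force: 0.0
t: 62.75
position: [0.444, -0.0655, 0.0138]
orientation: [-0.002, 3.139, -0.001]
contact_force: [-1.5, 1.6, 10.4]
finger_gap: 0.777
grasp_force: 52.7
t: 63.85
position: [0.443, -0.0654, 0.2124]
orientation: [-0.0, 3.141, -0.001]
contact_force: [-0.3, -0.2, -1.8]
finger_gap: 0.78
grasp_force: 55.8
63.9 [ 0.4424 -0.0653  0.2115]
0.048 0.022 fit [ 0.4275 -0.077 ] 31
tin_1 [([419, 301, 470, 328], 0.9, [0.586, 0.115, 0.03]), ([192, 192, 370, 369], 0.75, [0.543, -0.061, 0.03]), ([2, 162, 81, 238], 0.67, [0.458, -0.296, 0.03])]
pie_1 [([535, 165, 560, 221], 0.76, [0.451, 0.202, 0.03])]
can [([278, 38, 333, 95], 0.88, [0.34, -0.041, 0.03]), ([253, 157, 302, 197], 0.77, [0.436, -0.065, 0.03]), ([174, 23, 235, 83], 0.7, [0.328, -0.127, 0.03]), ([387, 94, 499, 263], 0.66, [0.438, 0.091, 0.03])]
board [([462, 89, 559, 281], 0.95, [0.443, 0.16, 0.03])]
```

```bash
python3 -m handwheel '[{"travel":[0,-2,0],"angular":[0,0,0]},{"travel":[-1,-6,0],"angular":[0,0,0]},{"travel":[-2,-11,0],"angular":[0,0,0]},{"travel":[-3,-16,0],"angular":[0,0,0]},{"travel":[-4,-20,0],"angular":[0,0,0]},{"travel":[-4.8,-23.4,0],"angular":[0,0,0]},{"travel":[-4.8,-23.4,0],"angular":[0,0,0]},{"travel":[-4.8,-23.4,2],"angular":[0,0,0]},{"travel":[-4.8,-23.4,6],"angular":[0,0,0]},{"travel":[-4.8,-23.4,10],"angular":[0,0,0]},{"travel":[-4.8,-23.4,12.5],"angular":[0,0,0]},{"travel":[-4.8,-23.4,12.5],"angular":[0,0,0]},{"travel":[-4.8,-23.4,12.5],"angular":[0,0,0]}]'
python3 -m handwheel '[{"travel":[0,0,0],"angular":[0,0,0]},{"travel":[0,0,0],"angular":[0,0,0]},{"travel":[0,0,0],"angular":[0,0,0]},{"travel":[0,0,0],"angular":[0,0,0]},{"travel":[0,0,-1],"angular":[0,0,0]},{"travel":[0,0,-3],"angular":[0,0,0]},{"travel":[0,0,-7],"angular":[0,0,0]},{"travel":[0,0,-11],"angular":[0,0,0]},{"travel":[0,0,-14],"angular":[0,0,0]},{"travel":[0,0,-14],"angular":[0,0,0]},{"travel":[0,0,-14],"angular":[0,0,0]}]' 1
python3 m2.py w22 .61 .114 .054 .034
python3 - <<'E'
from h import *
delta([.61,.1145,.2],R.from_matrix(np.diag([-1.,1,-1])))
E
```

```text
t: 65.4
position: [0.4908, -0.2986, 0.087]
orientation: [0.001, -3.14, -0.002]
contact_force: [-0.0, 0.4, -0.5]
finger_gap: 0.776
grasp_force: 56.2
t: 66.5
position: [0.4915, -0.2998, 0.2284]
orientation: [-0.0, 3.14, -0.003]
contact_force: [-0.8, 0.0, -1.3]
finger_gap: 1.006
grasp_force: 0.0
66.55 [ 0.4909 -0.2992  0.2271]
travel cm [-11.93  41.37   2.7 ] ang [-0.     -0.0003  0.0003] t 66.55Traceback (most recent call last):
  File "m2.py", line 7, in <module>
    s,q=fitc(c,(x,y),z,r,.02);print(z,r,'fit',q.round(4),round(s))
        ~~~~^^^^^^^^^^^^^^^^^
  File "fit.py", line 17, in fitc
    ax=cv2.remap(gx,P[:,:1].astype('f4'),P[:,1:].astype('f4'),1)[:,0];ay=cv2.remap(gy,P[:,:1].astype('f4'),P[:,1:].astype('f4'),1)[:,0]
       ~~~~~~~~~^^^^^^^^^^^^^^^^^^^^^^^^^^^^^^^^^^^^^^^^^^^^^^^^
cv2.error: OpenCV(4.12.0) /io/opencv/modules/imgproc/src/imgwarp.cpp:1703: error: (-215:Assertion failed) !_map1.empty() in function 'remap'
```

```bash
python3 -m handwheel '[{"travel":[-1,2,0],"angular":[0,0,0]},{"travel":[-2,6,0],"angular":[0,0,0]},{"travel":[-3.5,10.5,0],"angular":[0,0,0]},{"travel":[-5,15,0],"angular":[0,0,0]},{"travel":[-6.5,19.5,0],"angular":[0,0,0]},{"travel":[-8,24,0],"angular":[0,0,0]},{"travel":[-9.5,28.5,1],"angular":[0,0,0]},{"travel":[-10.5,33,2],"angular":[0,0,0]},{"travel":[-11.5,37,2.7],"angular":[0,0,0]},{"travel":[-11.9,40,2.7],"angular":[0,0,0]},{"travel":[-11.9,41.4,2.7],"angular":[0,0,0]},{"travel":[-11.9,41.4,2.7],"angular":[0,0,0]},{"travel":[-11.9,41.4,2.7],"angular":[0,0,0]}]'
python3 m2.py w23 .61 .114 .054 .034 .058 .034
python3 - <<'E'
from h import *
delta([.61,.1145,.028],R.from_matrix(np.diag([-1.,1,-1])))
E
```

```text
t: 67.85
position: [0.6095, 0.1137, 0.1994]
orientation: [-0.0, -3.14, 0.002]
contact_force: [0.4, -0.7, 0.2]
finger_gap: 1.002
grasp_force: 0.0
67.9 [0.6097 0.1132 0.1997]
0.054 0.034 fit [0.609  0.1145] 104
0.058 0.034 fit [0.608  0.1145] 127
tin_1 [([237, 152, 316, 236], 0.93, [0.615, 0.114, 0.03]), ([380, 0, 460, 37], 0.59, [0.468, 0.23, 0.03])]
pie_1 [([377, 0, 462, 37], 0.79, [0.468, 0.23, 0.03]), ([507, 0, 559, 70], 0.72, [0.476, 0.331, 0.03]), ([174, 0, 243, 77], 0.65, [0.485, 0.059, 0.03])]
can [([19, 0, 99, 30], 0.95, [0.461, -0.066, 0.03]), ([0, 122, 357, 269], 0.68, [0.616, 0.025, 0.03])]
board [([303, 0, 560, 150], 0.98, [0.512, 0.244, 0.03])]
travel cm [1.000e-02 1.400e-01 1.723e+01] ang [-0.0004  0.0001 -0.0016] t 68.1
```

```bash
python3 -m handwheel '[{"travel":[0,0.1,4],"angular":[0,0,0]},{"travel":[0.1,0.1,8.5],"angular":[0,0,0]},{"travel":[0.1,0.1,12],"angular":[0,0,0]},{"travel":[0.1,0.1,14.5],"angular":[0,0,0]},{"travel":[0.1,0.1,16.3],"angular":[0,0,0]},{"travel":[0.1,0.1,17.2],"angular":[0,0,0]},{"travel":[0.1,0.1,17.2],"angular":[0,0,0]},{"travel":[0.1,0.1,17.2],"angular":[0,0,0]}]'
python3 -m handwheel '[{"travel":[0,0,0],"angular":[0,0,0]},{"travel":[0,0,0],"angular":[0,0,0]},{"travel":[0,0,0],"angular":[0,0,0]},{"travel":[0,0,0],"angular":[0,0,0]},{"travel":[0,0,0],"angular":[0,0,0]},{"travel":[0,0,0],"angular":[0,0,0]},{"travel":[0,0,0],"angular":[0,0,0]}]' -1 50
python3 -m handwheel '[{"travel":[0,0,-0.5],"angular":[0,0,0]},{"travel":[0,0,-2],"angular":[0,0,0]},{"travel":[0,0,-5],"angular":[0,0,0]},{"travel":[0,0,-9],"angular":[0,0,0]},{"travel":[0,0,-13],"angular":[0,0,0]},{"travel":[0,0,-17],"angular":[0,0,0]},{"travel":[0,0,-19],"angular":[0,0,0]},{"travel":[0,0,-19],"angular":[0,0,0]},{"travel":[0,0,-19],"angular":[0,0,0]}]'
python3 - <<'E'
from h import *
delta([.465,-.295,.22],R.from_matrix(np.diag([-1.,1,-1])))
E
```

```text
t: 68.9
position: [0.6098, 0.1153, 0.029]
orientation: [0.0, 3.14, -0.0]
contact_force: [0.3, 0.7, -0.4]
finger_gap: 1.0
grasp_force: 0.0
t: 69.6
position: [0.6104, 0.1156, 0.0299]
orientation: [-0.0, 3.139, -0.001]
contact_force: [-0.1, -1.3, 6.9]
finger_gap: 0.762
grasp_force: 56.2
t: 70.5
position: [0.6088, 0.1156, 0.218]
orientation: [-0.001, 3.142, -0.0]
contact_force: [0.3, 0.9, -1.1]
finger_gap: 0.76
grasp_force: 55.7
travel cm [ 14.4  -41.06  -0.2 ] ang [-0.0001  0.      0.0004] t 70.5
```

```bash
python3 -m handwheel '[{"travel":[1,-2,0],"angular":[0,0,0]},{"travel":[2.5,-6,0],"angular":[0,0,0]},{"travel":[4,-10.5,0],"angular":[0,0,0]},{"travel":[5.5,-15,0],"angular":[0,0,0]},{"travel":[7,-19.5,0],"angular":[0,0,0]},{"travel":[8.5,-24,0],"angular":[0,0,0]},{"travel":[10,-28.5,0],"angular":[0,0,0]},{"travel":[11.5,-33,0],"angular":[0,0,0]},{"travel":[13,-37,0],"angular":[0,0,0]},{"travel":[14.4,-40,0],"angular":[0,0,0]},{"travel":[14.4,-41,0],"angular":[0,0,0]},{"travel":[14.4,-41,0],"angular":[0,0,0]},{"travel":[14.4,-41,0],"angular":[0,0,0]}]'
python3 - <<'E'
from h import *
o=get_obs();print(o['t'],o['position'])
c=camera('wrist');save(c,'w24.png');t=camera('top');save(t,'top4.png')
for k in(c,t):
  for d in look_for(k,'tin_1')[:5]: print(np.round(d['bbox']).tolist(),round(d['score'],2),atz(k,*cen(d['bbox']),.05).round(3))
a=np.hstack([c['image'][:,:400],cv2.resize(t['image'][180:290,320:440],(400,367))[:].repeat(1,0) if 0 else cv2.copyMakeBorder(cv2.resize(t['image'][180:290,320:440],(400,367)),0,53,0,0,0)])
cv2.imwrite('pics/bowl.png',a[:,:,::-1])
E
```

```text
t: 71.8
position: [0.465, -0.2932, 0.217]
orientation: [0.001, -3.14, -0.003]
contact_force: [-0.5, 0.4, -1.3]
finger_gap: 0.766
grasp_force: 55.7
71.8 [ 0.4649585  -0.29317353  0.21700894]
[238.0, 136.0, 313.0, 198.0] 0.87 [ 0.446 -0.294  0.05 ]
[189.0, 197.0, 372.0, 380.0] 0.75 [ 0.565 -0.289  0.05 ]
[235.0, 190.0, 314.0, 254.0] 0.73 [ 0.496 -0.295  0.05 ]
[72.0, 33.0, 482.0, 339.0] 0.39 [ 0.462 -0.292  0.05 ]
[209.0, 167.0, 331.0, 210.0] 0.37 [0.603 0.001 0.05 ]
```

```bash
python3 -m handwheel '[{"travel":[0,0,3],"angular":[0,0,0]},{"travel":[0,0,6.5],"angular":[0,0,0]},{"travel":[0,0,9],"angular":[0,0,0]},{"travel":[0,0,10],"angular":[0,0,0]},{"travel":[0,0,11],"angular":[0,0,0]},{"travel":[0,0,11.5],"angular":[0,0,0]},{"travel":[0,0,11.5],"angular":[0,0,0]}]'
python3 -m handwheel '[{"travel":[0,0,0.4],"angular":[0,0,0]},{"travel":[0,0,0.8],"angular":[0,0,0]},{"travel":[0,0,1.2],"angular":[0,0,0]},{"travel":[0,0,1.2],"angular":[0,0,0]}]'
```

```text
t: 72.7
position: [0.4654, -0.2945, 0.1034]
orientation: [-0.001, 3.141, -0.001]
contact_force: [-0.3, -0.6, -0.4]
finger_gap: 0.764
grasp_force: 55.8
t: 73.1
position: [0.4675, -0.2961, 0.0929]
orientation: [-0.0, 3.137, -0.005]
contact_force: [2.1, -0.1, 5.5]
finger_gap: 0.76
grasp_force: 56.5
```

```bash
python3 -m handwheel '[{"travel":[0,0,-0.1],"angular":[0,0,0]},{"travel":[0,0,-0.1],"angular":[0,0,0]},{"travel":[0,0,-0.1],"angular":[0,0,0]},{"travel":[0,0,-0.1],"angular":[0,0,0]},{"travel":[0,0,-1],"angular":[0,0,0]},{"travel":[0,0,-3],"angular":[0,0,0]},{"travel":[0,0,-7],"angular":[0,0,0]},{"travel":[0,0,-11],"angular":[0,0,0]},{"travel":[1,4,-14],"angular":[0,0,0]},{"travel":[3,9,-15],"angular":[0,0,0]},{"travel":[5,14,-15],"angular":[0,0,0]},{"travel":[7,19,-15],"angular":[0,0,0]},{"travel":[8,24,-15],"angular":[0,0,0]},{"travel":[10,29,-15],"angular":[0,0,0]},{"travel":[12,31,-15],"angular":[0,0,0]},{"travel":[12,31,-15],"angular":[0,0,0]},{"travel":[12,31,-15],"angular":[0,0,0]}]' 1
python3 - <<'E'
from h import *
o=get_obs();print(o['t'],o['position'])
t=camera('top');s=camera('scene')
A=cv2.resize(t['image'][140:290,105:440],(800,358),interpolation=2);B=cv2.resize(s['image'][150:320,140:400],(370,242));C=cv2.resize(t['image'][185:285,325:435],(266,242))
D=np.zeros((242,800,3),np.uint8);D[:,:370]=B;D[:,380:646]=C
cv2.imwrite('pics/final.png',np.vstack([A,D])[:,:,::-1])
for l in('tin_1','pie_1'):
  for d in look_for(t,l)[:5]: print(l,np.round(d['bbox']).tolist(),round(d['score'],2),atz(t,*cen(d['bbox']),.04).round(3))
E
```

```text
t: 74.8
position: [0.345, 0.0161, 0.2419]
orientation: [-0.004, 3.14, -0.001]
contact_force: [0.9, 0.1, 0.4]
finger_gap: 1.003
grasp_force: 0.0
74.8 [0.3449994  0.016108   0.24186591]
tin_1 [364.0, 229.0, 392.0, 251.0] 0.77 [ 0.46  -0.308  0.04 ]
tin_1 [362.0, 214.0, 387.0, 235.0] 0.77 [ 0.505 -0.3    0.04 ]
tin_1 [328.0, 192.0, 436.0, 279.0] 0.32 [ 0.473 -0.321  0.04 ]
tin_1 [250.0, 223.0, 251.0, 224.0] 0.31 [0.502 0.054 0.04 ]
pie_1 [139.0, 225.0, 159.0, 246.0] 0.74 [0.463 0.341 0.04 ]
pie_1 [179.0, 231.0, 200.0, 253.0] 0.58 [0.445 0.226 0.04 ]
```

View pics/final.png

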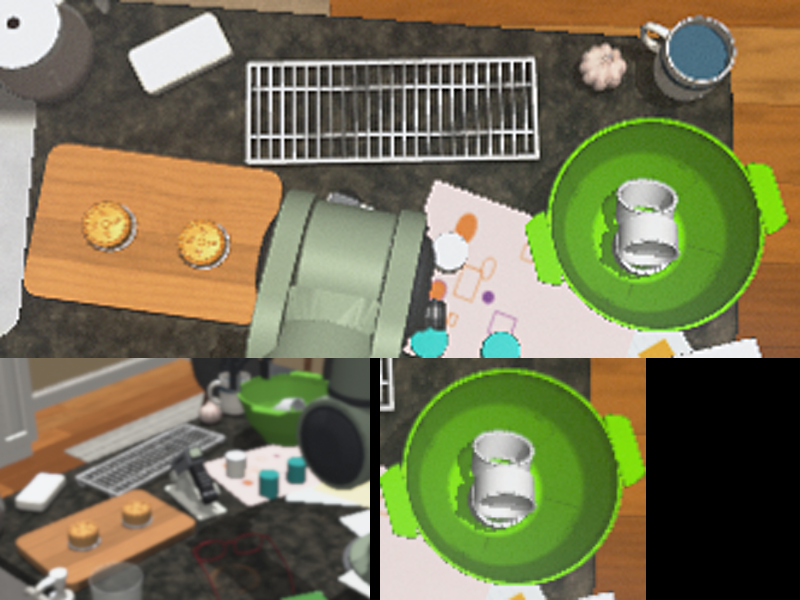

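The final picture shows both pies upright on the board at (108,225) and (203,243). All three rings are in the bowl at about (645,225), the thermometer is in its stand, and the rack is empty. The sponge, garlic and mug have not moved.

```bash
python3 -m handwheel '[{"travel":[0,0,0],"angular":[0,0,0]},{"travel":[0,0,0],"angular":[0,0,0]},{"travel":[0,0,0],"angular":[0,0,0]},{"travel":[0,0,0],"angular":[0,0,0]},{"travel":[0,0,0],"angular":[0,0,0]}]' >/dev/null; python3 -c "
from workcell import job_done;print(job_done())"
```

```text
the job is handed in; nothing more can be done
None
```

The job is done and handed in: I read the middle and right pies (the left tin was empty), put the thermometer back in its stand, stood both pies upright on the board and put all three rings in the bowl.

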